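Close the open head of a filtration manifold: frit disc in, screw ring down

ROBOT

A 7-joint arm with a two-finger parallel gripper is mounted at the origin on the work surface. World frame = base frame: x ahead of the robot, y to its left, z up, the work surface at z = 0. Lengths are in m, angles in degrees, forces in N, time in s.
With the tool pointing down it reaches from about 0.425 to 0.875 m from the base axis. Payload 4.7 kg.
Tool frame: the origin (TCP) lies on the centre line of the jaws, within the pads' length; the fingertips stand env.nose_length ahead of it and the grasp point (between the pads) lies 8 mm behind it (env.nose_length is the distance from the TCP to the fingertips, in m); y points along the fingers, z is the direction in which the jaws open and shut, and the axes are right-handed (so a half turn about y gives the same grasp; the last joint's range is limited). The gripper opens to 87 mm and grips with 3 to 60 N. Pads are 19 mm wide; open, the fingers measure 117 mm over their backs; the gripper's body (75 mm by 190 mm) begins 51 mm behind the grasp point.
Start: joints at [74.548, 18.392, -4.016, 83.108, 1.295, 78.541, -3.26], TCP at [0.182, -0.624, 0.234] pointing down, gripper open.
Joint ranges: [-163.93, 163.93], [-17.29, 119.83], [-79.2, 71.16], [3.27, 140.29], [-89.18, 269.18], [5.43, 117.66], [-154.24, 154.24]. Speed limits (degrees/s): [147.25, 147.25, 180, 180, 180, 180, 180].

INTERFACE

Orientations are given as [roll, pitch, yaw] about the fixed x, y, z axes, in that order (R = Rz(yaw) Ry(pitch) Rx(roll)).
In Python, from cell import env, read_camera, camera_info, job, models gives the robot as it stands.
- The arm moves only by the tool move_arm, never from a script. Its argument "moves" is a list of rows, each a list of 6 numbers: the shift along the tool's x, y, z in mm, then the turn, a rotation vector about the tool's x, y, z in degrees. In form: [[x, y, z, ax, ay, az], ...]. A call has 1 to 20 rows; each row is the pose to reach, as a shift and turn from the pose commanded when the call began, along the tool's axes at that moment; what a row does not reach only later rows make up. A row lasts 1/12 s, in which the tool goes at most 41.7 mm and 7.16 degrees, less where a joint would pass 70% of its speed; a pose out of reach is approached as far as the arm can. A call with a gripper value outside its range is refused whole. "claw" is the finger opening in mm, from 0 to 87, set as the call begins (left out, the last holds). The fingers move at their own pace and stop on an object; "newtons" is the grip in N (left out, the last holds). Time passes only in rows, so rows that repeat a pose let the fingers close. It gives the time, the measured TCP pose, the force and the opening at its end, in the units of the state.
- env.get_obs(): the state, without advancing time (a new reading comes with each control period).
- read_camera(name): name is "scene" or "top"; returns (picture, depth): 480x640x3 uint8, red, green, blue; 480x640 float32, m along the optical axis (not along the pixel's ray), 0 where there is no reading.
- camera_info(name): a dict with "fx", "fy", "cx", "cy" (pixels), "R" (3x3) and "t" (3): a world point X has camera coordinates R X + t. Camera axes: x right, y down, z forward; pixel columns grow to the right and rows downward; lengths in m; the calibration is good to about 2 mm. A picture is of the moment at which its call begins. camera_info takes no time and is no camera call.
- job.sign_off(): hands the job in, once; it reports no verdict.
Trained networks look in the newest picture that a camera, given by its name, has taken for a name from the list of things; names that differ only in an ending like _2 or _b are one class to them, and where a whole thing is asked for, a point or a joint stands for the part that bears it (a point fixed in the world has none). Each returns a list of dicts, best first, with "score" (0 to 1); they miss things now and then, are a little off and sometimes report something else, mostly with a low value. They report only what shows in the picture. A call takes as long as a camera call.
- models.spot_in(target, camera): "point" ([x, y, z] in m, in world coordinates, good to about 4 mm: the middle of the surface that is visible of it).
- models.cut_out(target, camera): "mask" (480x640 bool, what is visible of it).
The state is a dict: "time_s": time; "qpos": joint angles; "joint_velocities": joint speeds; "effort": joint torques, N m; "tool_pos": TCP position; "tool_rot": TCP orientation; "force": force on the tool from outside, world axes, zero at the start; "wrist_torque": the same for the moment, N m; "grip_width": finger opening in m.
Only numpy, scipy, OpenCV 4.12 (cv2) and the standard library are available. Lean on these libraries where they do the work, as an engineer would, in place of code of your own. Each camera call takes 0.05 s, during which the arm holds its last target.

TASK

One head of the steel vacuum filtration manifold is still open: lay the rubber-edged frit disc from the white tray flat into the recess of that head, then put the black screw ring over it, flat side up, and screw it down clockwise until it is snug and clamps the disc. Let go of everything, and leave the bottles, glassware, stopper and forceps standing or lying where they are.

Things in the scene. Friction and masses are not known exactly. Their poses are not given: they have to be found in the camera images.
- disc: Frit disc: round sintered-glass filter plate (white face) in a dark rubber rim, 36 mm diameter, 10 mm thick (rim 9 mm, glass face 1 mm proud and 31 mm wide), about 30 g; tapering to 33 mm in its lowest 3 mm. It lies flat on the tray floor. Origin: centre of its underside, z up.
- ring: Black plastic screw ring (fluted round cap with an open middle), 60 mm outside diameter, 20 mm high, about 60 g, lying on the tray right way up: skirt below, 54 mm wide inside and 16 mm deep, and on top a flat flange 4 mm thick with a 24 mm hole. Origin: centre of its lower edge, z up. Three thread lugs 4 mm thick point inward at 0, 120, 240 degrees of its frame, centres 3 mm above the lower edge.
- open_head: The one of the manifold's three heads that has no black ring: fixed upright steel cup, neck 42 mm wide. Origin: on its axis at its foot, z up; rim 45 mm above it. Right-hand three-start thread outside the neck, 52 mm wide, from 1 to 16 mm below the rim, lead 24 mm a turn, its upper ends (starts) at 0, 120, 240 degrees of the head's frame. A shoulder 56 mm wide is 17 mm below the rim.
- open_head_seat (a point): Centre of the floor of the open head's recess (39.5 mm diameter, 7.5 mm deep), 37.5 mm above the head's origin, axes as the head; the disc's origin comes to lie here, its top 2.5 mm above the rim.
- open_head_rim (a point): Centre of the open head's rim, axes as the head. Set down here, the ring's lugs rest on the thread at any angle; turned clockwise (from above) it sinks 24 mm a turn and the lugs go under the thread at the starts (ring's lower edge then 10 mm below the rim). About 90 degrees on it is snug: flange pressing on the disc, lower edge 13.5 mm below the rim, and it resists turning.
- manifold: Steel vacuum manifold: a horizontal tube 56 mm in diameter and about 0.36 m long on two feet, its axis 50 mm above the bench, small black-levered taps on one side. It carries three heads 120 mm apart (the open one, one closed by its black ring, one closed and with a steel funnel 60 mm wide whose rim is 0.20 m above the bench); any of the three places may be the open one. Fixed to the bench. Origin: under its middle at bench height, its y axis along the tube.
- tray: White plastic parts tray, 220 x 260 mm, floor 4 mm thick, rim 10 mm high, fixed to the bench. Origin: centre of its underside, long side along its y axis. Disc, ring and stopper lie in it in any order.
- stopper: Black rubber stopper in the tray: a plain cone standing on its wide end, 34 mm wide below, 26 mm above, 30 mm high. To be left alone. Origin: centre of its foot.
- wash_bottle: Translucent wash bottle with red cap and bent spout, 66 mm diameter, 0.19 m high. To be left alone. Origin: centre of its foot.
- amber_bottle: Amber glass reagent bottle with black cap, 72 mm diameter, 0.16 m high. To be left alone. Origin: centre of its foot.
- beaker: Small glass beaker, 52 mm diameter, 68 mm high. To be left alone. Origin: centre of its foot.
- flask: Conical glass flask, 82 mm wide at the foot, 122 mm high. To be left alone. Origin: centre of its foot.
- petri_dish: Flat round glass dish with lid, 94 mm diameter, 15 mm high. To be left alone. Origin: centre of its foot.
- forceps: Steel forceps lying flat on the bench, 120 mm long, 10 mm high. To be left alone. Origin: centre of the underside, x along them.

How it is judged (in metres and radians):
On the way, in this order (a step that is already met when the one before it is completed fails the run):
1. the frit disc lies flat and fully home in the recess of the open head, the ring not yet over it (horizontal distance between disc and open_head_seat below 0.003 m and z of disc in the frame of open_head_seat between -0.0015 and 0.0012 m and angle between disc's own z axis and vertical below 0.06 rad and horizontal distance between ring and open_head_seat above 0.06 m), for 0.2 s.
2. the ring is screwed down until it clamps the disc (horizontal distance between each of disc, ring and open_head_seat below 0.003 m and z of disc in the frame of open_head_seat between -0.0015 and 0.0012 m and angle between disc's own z axis and vertical below 0.06 rad and z of ring in the frame of open_head_seat between -0.0078 and -0.0045 m and angle between ring's own z axis and vertical below 0.05 rad and contact force between ring and disc above 3 N), for 0.2 s.
At the end, for the whole second after the job is handed in: Disc flat in the recess (3 mm of the axis, underside within about 1 mm of the floor); ring level on the thread (3 mm of the axis, lower edge 4.5 to 7.8 mm below the recess floor) and pressing on the disc with over 3 N, so snug (it weighs under 1 N); all at rest and let go (all of step 2 and linear speed of each of ring, disc below 0.01 m/s and angular speed of ring below 0.1 rad/s); the robot touches nothing.
It fails at once if a bystander is shoved more than 40 mm from its place (distance of any of wash_bottle, amber_bottle, beaker, flask, petri_dish, forceps, stopper from where it was at the start of the episode above 0.04 m).
It fails at once if a bottle, beaker or flask is knocked over (angle between any of wash_bottle, amber_bottle, beaker, flask's own z axis and vertical above 0.6 rad).
It also fails if it takes over 72 s, if anything falls off the work surface, if the arm or the gripper's body presses on something with over 40 N, if the wrist force passes 120 N, or if a joint passes its speed limit or range.

## Working session

There is one attempt and no reset: what is moved stays moved. The work goes in short steps, Python scripts to look and compute and a tool call to move; the robot and the scene stay as the last step left them, time stands still between calls to the robot, and variables do not carry over. Pictures are saved under pics/ and viewed, and the job is handed in when it is done.

Besides the shell and the picture viewer there is one more tool, called by a JSON object that holds its "name" and its "arguments", one argument or row to a line. move_arm: Moves the arm, as the interface text tells. Its arguments: {"type":"object","properties":{"moves":{"type":"array","items":{"type":"array","items":{"type":"number"}}},"claw":{"type":"number"},"newtons":{"type":"number"}},"required":["moves"]}

```bash
ls; mkdir -p pics; python3 - <<'E'
from cell import env, read_camera, camera_info, job, models
import cv2
o=env.get_obs(); print(o, env.nose_length)
for c in ("scene","top"):
    p,d=read_camera(c); cv2.imwrite(f"pics/{c}0.png",p[:,:,::-1]); i=camera_info(c); print(c,i)
    for t in ("disc","ring","open_head","tray","stopper"):
        print(t,[(r["score"],r["point"]) for r in models.spot_in(t,c)][:4])
E
```

```text
pics
{'time_s': 0.0, 'qpos': array([74.54461435, 18.44036276, -4.01681215, 83.1732117 ,  1.29556725,
       78.5409239 , -3.26102888]), 'joint_velocities': array([ 0.01417035, -0.05980071,  0.06975404, -0.11885407,  0.06581199,
       -0.06659468, -0.09446603]), 'effort': array([ 9.90130320e-05, -4.91294324e+01, -4.03678771e-01, -3.12527704e+01,
       -6.37904811e-02,  4.37673542e-02,  1.56716665e-04]), 'tool_pos': array([ 0.18184952, -0.62350081,  0.23246171]), 'tool_rot': array([-9.01092197e+01, -5.81593402e-03, -1.63734597e+02]), 'force': array([ 0.25836539,  0.07025099, -0.25499596]), 'wrist_torque': array([ 0.04578207,  0.00752473, -0.02173406]), 'grip_width': 0.08676251974628561} 0.011
scene {'fx': 548.9878249314024, 'fy': 548.9878249314024, 'cx': 322.8242353649877, 'cy': 242.54578953827016, 'R': array([[ 0.79947043,  0.60062758,  0.00967167],
       [ 0.50362833, -0.66140918, -0.55578449],
       [-0.32742257,  0.44920419, -0.83127015]]), 't': array([-0.46714854, -0.2566048 ,  1.31617711])}
disc [(0.88, [0.5518, -0.2462, 0.0131])]
ring [(0.56, [0.4719, -0.1704, 0.026])]
open_head [(0.88, [0.5443, 0.0255, 0.1222]), (0.56, [0.4332, -0.0111, 0.0457])]
tray [(0.68, [0.5043, -0.2471, 0.0049])]
stopper [(0.88, [0.4566, -0.2816, 0.0323])]
top {'fx': 454.75857222375583, 'fy': 454.75857222375583, 'cx': 312.2291456544103, 'cy': 234.3885785377789, 'R': array([[ 7.04419669e-02, -9.97515768e-01,  4.70476673e-04],
       [-9.74583101e-01, -6.89230584e-02, -2.13160483e-01],
       [ 2.12663369e-01,  1.45569250e-02, -9.77017086e-01]]), 't': array([-0.05770197,  0.60508182,  0.81392017])}
disc [(0.66, [0.5515, -0.2444, 0.0151])]
ring [(0.83, [0.4613, -0.167, 0.0275])]
open_head [(0.85, [0.5434, 0.0306, 0.1273]), (0.57, [0.5499, -0.2424, 0.0165])]
tray [(0.79, [0.4929, -0.2376, 0.0022])]
stopper [(0.77, [0.4528, -0.2742, 0.0357])]
```

View pics/scene0.png

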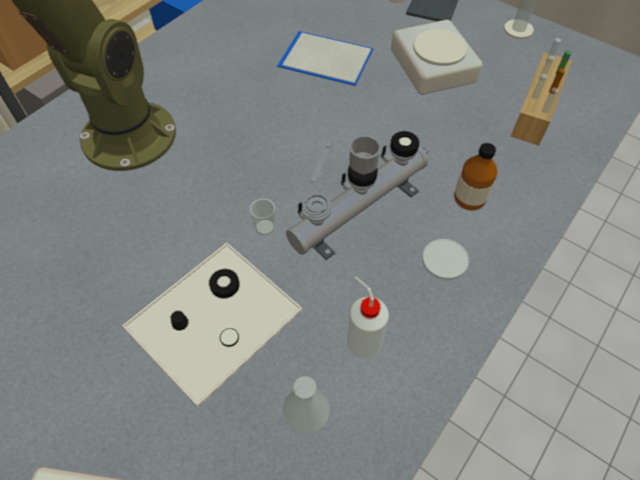

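View pics/top0.png

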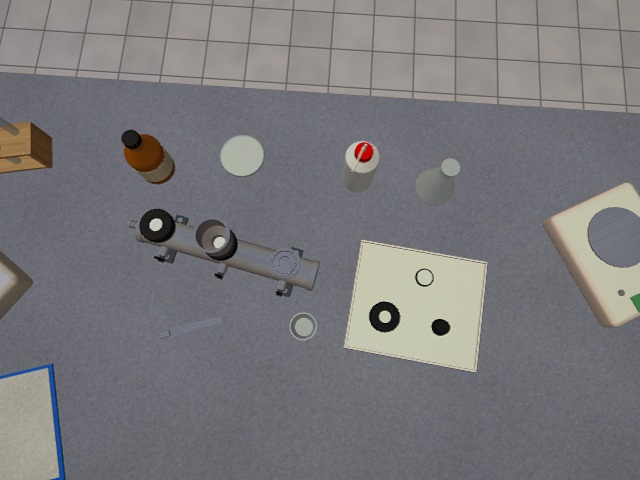

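The disc is at top-camera pixel (425,277), the ring at (385,317) and the stopper at (440,327). The open head is at (286,263), next to the middle head with the funnel. Next I'll measure them precisely.

```bash
cat > h.py <<'E'
from cell import env, read_camera, camera_info, job, models
import numpy as np, cv2
from scipy.optimize import least_squares
def cloud(c,d):
    i=camera_info(c); v,u=np.mgrid[0:480,0:640]
    X=np.stack([(u-i['cx'])/i['fx']*d,(v-i['cy'])/i['fy']*d,d],-1)
    return (X-i['t'])@i['R']
def circ(P):
    f=lambda p:np.hypot(P[:,0]-p[0],P[:,1]-p[1])-p[2]
    r=least_squares(f,[*P[:,:2].mean(0),.02],loss='soft_l1',f_scale=.001); return r.x, np.sqrt(np.mean(f(r.x)**2))
def onplane(c,uv,z):
    i=camera_info(c); uv=np.asarray(uv,float).reshape(-1,2)
    r=np.c_[(uv[:,0]-i['cx'])/i['fx'],(uv[:,1]-i['cy'])/i['fy'],np.ones(len(uv))]@i['R']
    o=-i['R'].T@i['t']; s=(z-o[2])/r[:,2]; return o+s[:,None]*r
E
python3 - <<'E'
from h import *
for c in ("top","scene"):
    p,d=read_camera(c); W=cloud(c,d)
    big=cv2.resize(p,None,fx=4,fy=4,interpolation=cv2.INTER_CUBIC)
    for t in ("disc","ring","open_head","stopper"):
        m=models.cut_out(t,c)
        for k in m[:1 if t!="open_head" else 2]:
            M=k["mask"]&(d>0); P=W[M]; z=P[:,2]
            print(c,t,round(k["score"],2),M.sum(),"z pct",np.percentile(z,[2,25,50,75,90,98]).round(4),"med",np.median(P,0).round(4),"bbox mid",((P.min(0)+P.max(0))/2).round(4))
            zt=np.percentile(z,90); cs,_=cv2.findContours(M.astype(np.uint8),cv2.RETR_EXTERNAL,cv2.CHAIN_APPROX_NONE)
            cc=max(cs,key=cv2.contourArea)[:,0]; print("  ellipse px",cv2.fitEllipse(cc))
            T=P[np.abs(z-zt)<.003]; print("  top pts mean",T.mean(0).round(4),"mid",((T.min(0)+T.max(0))/2).round(4),"size",np.ptp(T,axis=0).round(4))
            for zz in {"disc":[.014,.013],"ring":[.024],"stopper":[.034],"open_head":[.12,.125]}[t]:
                print("  contour circ z",zz,circ(onplane(c,cc,zz)))
    for (n,u,v) in (("head",286,263),("tr",415,305)) if c=="top" else (("head",316,210),("tr",215,315)):
        cr=p[v-40:v+40,u-53:u+53] if n=="head" else p[v-60:v+60,u-80:u+80]
        cv2.imwrite(f"pics/{c}_{n}.png",cv2.resize(cr,None,fx=7 if n=="head" else 5,fy=7 if n=="head" else 5,interpolation=cv2.INTER_CUBIC)[:,:,::-1])
E
```

```text
top ring 0.8 670 z pct [0.0026 0.0217 0.0231 0.0243 0.0253 0.0265] med [ 0.4614 -0.1651  0.0231] bbox mid [ 0.4626 -0.1682  0.0143]
  ellipse px ((384.1849670410156, 316.9728698730469), (29.726871490478516, 31.251930236816406), 107.42330169677734)
  top pts mean [ 0.4632 -0.167   0.024 ] mid [ 0.4633 -0.1674  0.025 ] size [0.0563 0.0552 0.0054]
  contour circ z 0.024 (array([ 0.46235725, -0.16577591,  0.02943548]), np.float64(0.000828204793935289))
top open_head 0.91 781 z pct [0.0762 0.1163 0.1218 0.1239 0.1275 0.13  ] med [0.5406 0.0297 0.1218] bbox mid [0.5511 0.0326 0.0664]
  ellipse px ((284.58599853515625, 262.86944580078125), (30.287517547607422, 31.21355438232422), 87.54891204833984)
  top pts mean [0.5418 0.0295 0.1271] mid [0.5407 0.0291 0.1274] size [0.0467 0.0499 0.0059]
  contour circ z 0.12 (array([0.54050389, 0.02986111, 0.02756793]), np.float64(0.0005296596364296214))
  contour circ z 0.125 (array([0.53975896, 0.02950324, 0.0273965 ]), np.float64(0.0005263653857599691))
top open_head 0.62 620 z pct [0.0006 0.0037 0.0158 0.0606 0.0674 0.0692] med [ 0.4342 -0.009   0.01
[... 2247 characters left out ...]
0.1286] size [0.0488 0.05   0.006 ]
  contour circ z 0.12 (array([0.54592745, 0.02806579, 0.03109161]), np.float64(0.002468048503305922))
  contour circ z 0.125 (array([0.54824616, 0.02502459, 0.03090429]), np.float64(0.002453047606252738))
scene stopper 0.79 292 z pct [0.0054 0.0184 0.0303 0.0336 0.0347 0.0365] med [ 0.4595 -0.2785  0.0303] bbox mid [ 0.4456 -0.276   0.0187]
  ellipse px ((178.45530700683594, 319.9100341796875), (16.871511459350586, 20.25979995727539), 141.62782287597656)
  top pts mean [ 0.4535 -0.2776  0.0339] mid [ 0.4527 -0.2771  0.0343] size [0.0258 0.025  0.005 ]
  contour circ z 0.034 (array([ 0.46199389, -0.27993889,  0.01819038]), np.float64(0.0023261917083419303))
```

View pics/top_head.png

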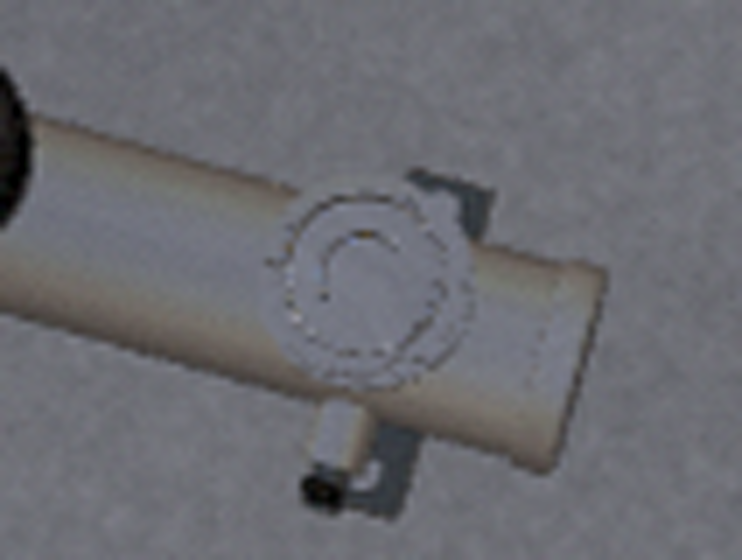

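View pics/scene_head.png

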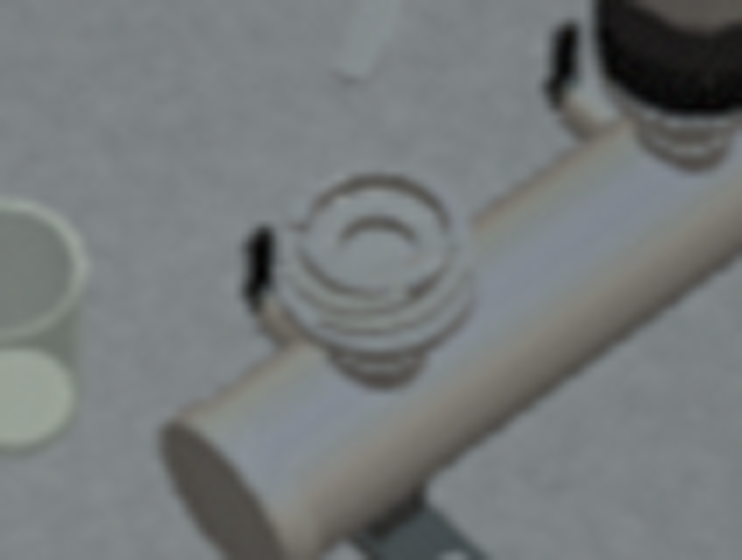

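View pics/top_tr.png

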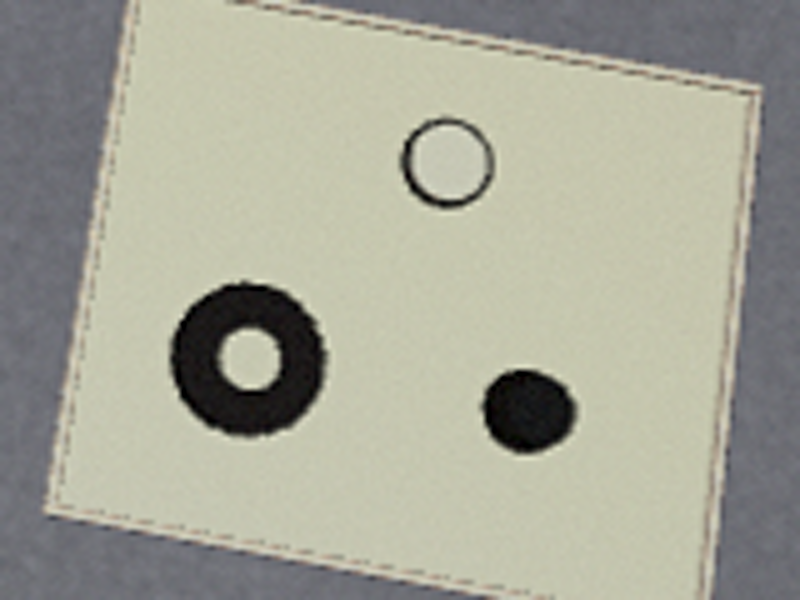

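View pics/scene_tr.png

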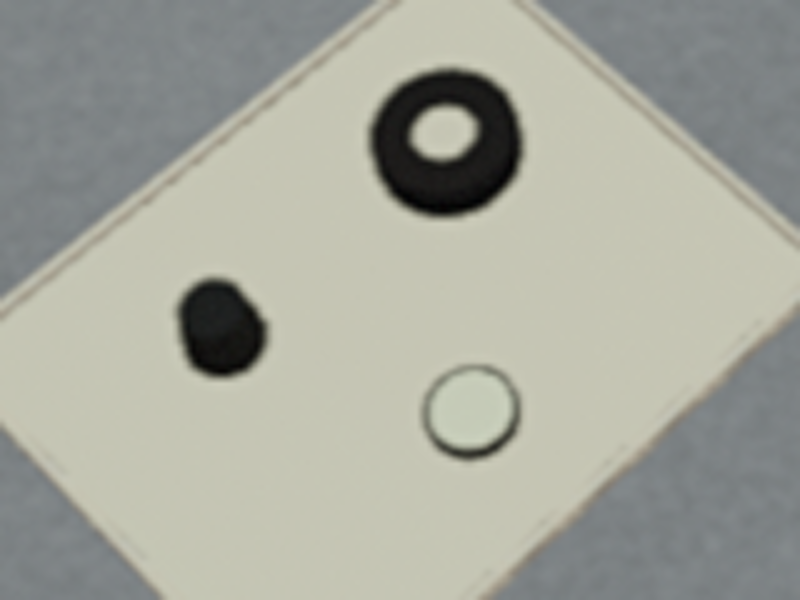

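```bash
python3 - <<'E'
from h import *
for z in (.119,.121,.123,.125,.127):
    print(z,onplane("top",(284.85,261.65),z).round(4),onplane("scene",(316.4,203.6),z).round(4))
out={}
for c,bx in (("top",{"disc":(425,277),"ring":(385,317)}),("scene",{"disc":(229,337),"ring":(224,284)})):
    p,d=read_camera(c); g=cv2.resize(p,None,fx=4,fy=4,interpolation=cv2.INTER_CUBIC)
    g=cv2.cvtColor(g,cv2.COLOR_RGB2GRAY)
    for n,(u,v) in bx.items():
        r=24; cr=g[(v-r)*4:(v+r)*4,(u-r)*4:(u+r)*4]
        th,b=cv2.threshold(cr,110,255,cv2.THRESH_BINARY_INV); th=110
        cs,h=cv2.findContours(b,cv2.RETR_CCOMP,cv2.CHAIN_APPROX_NONE)
        for q,hh in zip(cs,h[0]):
            if cv2.contourArea(q)>300:
                uv=(q[:,0]+.5)/4-.5+[u-r,v-r]
                for z in ([.013,.014] if n=="disc" else [.020,.024]):
                    x,e=circ(onplane(c,uv,z)); print(c,n,"outer" if hh[3]<0 else "inner",z,x.round(4),round(e,5))
E
```

```text
0.119 [[0.5427 0.0296 0.119 ]] [[0.54   0.0365 0.119 ]]
0.121 [[0.5424 0.0295 0.121 ]] [[0.5409 0.0353 0.121 ]]
0.123 [[0.5421 0.0293 0.123 ]] [[0.5418 0.0341 0.123 ]]
0.125 [[0.5418 0.0292 0.125 ]] [[0.5428 0.0328 0.125 ]]
0.127 [[0.5415 0.0291 0.127 ]] [[0.5437 0.0316 0.127 ]]
top disc outer 0.013 [ 0.5471 -0.2443  0.018 ] 0.0003
top disc outer 0.014 [ 0.5469 -0.2441  0.018 ] 0.0003
top disc inner 0.013 [ 0.5477 -0.2452  0.0158] 0.00028
top disc inner 0.014 [ 0.5475 -0.2449  0.0158] 0.00028
top ring outer 0.02 [ 0.4635 -0.1662  0.0298] 0.00043
top ring outer 0.024 [ 0.4633 -0.1656  0.0296] 0.00043
top ring inner 0.02 [ 0.4636 -0.1671  0.0122] 0.00022
top ring inner 0.024 [ 0.4634 -0.1665  0.0122] 0.00022
scene disc outer 0.013 [ 0.5511 -0.2445  0.0162] 0.00133
scene disc outer 0.014 [ 0.5515 -0.2448  0.0162] 0.00133
scene ring outer 0.02 [ 0.4683 -0.1672  0.0314] 0.0016
scene ring outer 0.024 [ 0.4703 -0.1686  0.0312] 0.0016
scene ring inner 0.02 [ 0.4645 -0.1648  0.0126] 0.00031
scene ring inner 0.024 [ 0.4665 -0.1661  0.0126] 0.00031
```

```bash
cat >> h.py <<'E'
def mv(cur,tgt):
    "cur,tgt: (x,y,z,yaw) of commanded tool-down pose -> row"
    w=np.radians(cur[3]); d=np.subtract(tgt[:3],cur[:3])*1000
    return [round(float(v),1) for v in (np.cos(w)*d[0]+np.sin(w)*d[1], -d[2], -np.sin(w)*d[0]+np.cos(w)*d[1],0,-(tgt[3]-cur[3]),0)]
E
python3 - <<'E'
from h import *
for c in("top","scene"):
    p,d=read_camera(c)
    for t in ("wash_bottle","flask","beaker","amber_bottle"):print(t,[(round(r["score"],2),r["point"]) for r in models.spot_in(t,c)][:2])
print(onplane("top",[[156,225]],.128))
print(mv((.182,-.624,.234,-163.73),(.549,-.2447,.12,-110)))
print(mv((.549,-.2447,.12,-110),(.549,-.2447,.0215,-110)))
E
```

```text
wash_bottle [(0.77, [0.7261, -0.0953, 0.1258])]
flask [(0.68, [0.7267, -0.2552, 0.0534])]
beaker [(0.94, [0.4354, -0.0069, 0.0186])]
amber_bottle [(0.84, [0.732, 0.3126, 0.1048]), (0.4, [0.541, 0.0279, 0.1212])]
wash_bottle [(0.97, [0.7534, -0.1171, 0.1225]), (0.74, [0.7472, -0.2744, 0.0528])]
flask [(0.6, [0.7494, -0.2735, 0.0527])]
beaker [(0.97, [0.4323, -0.0094, 0.0464]), (0.31, [0.5453, 0.0288, 0.1188])]
amber_bottle [(0.66, [0.7505, 0.3027, 0.0939])]
[[0.59140253 0.26586892 0.128     ]]
[-458.6, 114.0, -261.3, 0.0, -53.7, 0.0]
[-0.0, 98.5, 0.0, 0.0, 0.0, 0.0]
```

{"name": "move_arm", "arguments": {
  "moves": [
    [-458.6,114,-261.3,0,-53.7,0],
    [-458.6,114,-261.3,0,-53.7,0],
    [-458.6,114,-261.3,0,-53.7,0],
    [-458.6,114,-261.3,0,-53.7,0],
    [-458.6,114,-261.3,0,-53.7,0],
    [-458.6,114,-261.3,0,-53.7,0],
    [-458.6,114,-261.3,0,-53.7,0],
    [-458.6,114,-261.3,0,-53.7,0],
    [-458.6,114,-261.3,0,-53.7,0],
    [-458.6,114,-261.3,0,-53.7,0],
    [-458.6,114,-261.3,0,-53.7,0],
    [-458.6,114,-261.3,0,-53.7,0],
    [-458.6,114,-261.3,0,-53.7,0],
    [-458.6,114,-261.3,0,-53.7,0],
    [-458.6,114,-261.3,0,-53.7,0],
    [-458.6,114,-261.3,0,-53.7,0],
    [-458.6,114,-261.3,0,-53.7,0],
    [-458.6,114,-261.3,0,-53.7,0]
  ],
  "claw": 60,
  "newtons": 15
}}

```text
time_s: 3.2
tool_pos: [0.5481, -0.2469, 0.1199]
tool_rot: [-90.0, -0.1, -110.2]
force: [0.1, 0.2, 0.1]
grip_width: 0.0601
```

```bash
python3 - <<'E'
from h import *
for c in("top","scene"):
    p,d=read_camera(c); o=env.get_obs(); print(o['tool_pos'].round(4),o['tool_rot'].round(2),o['qpos'].round(1),o['time_s'],o['force'])
    cv2.imwrite(f"pics/{c}1.png",p[:,:,::-1])
E
```

```text
[ 0.5482 -0.2467  0.1199] [-8.9970e+01 -6.0000e-02 -1.1021e+02] [ 44.1  19.2 -26.9  97.5   9.5  65.6  -5.6] 3.25 [-0.25111335  0.70625786  0.48005798]
[ 0.5484 -0.2464  0.1199] [-8.9970e+01 -5.0000e-02 -1.1019e+02] [ 44.1  19.2 -26.9  97.5   9.4  65.6  -5.6] 3.3 [-0.17897129  0.71611379  0.00817347]
```

View pics/scene1.png

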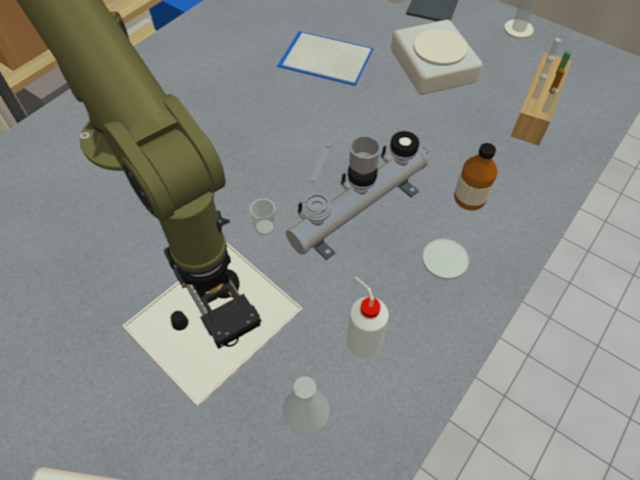

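{"name": "move_arm", "arguments": {
  "moves": [
    [0,30,0,0,0,0],
    [0,60,0,0,0,0],
    [0,75,0,0,0,0],
    [0,85,0,0,0,0],
    [0,92,0,0,0,0],
    [0,97,0,0,0,0],
    [0,99,0,0,0,0],
    [0,99,0,0,0,0],
    [0,99,0,0,0,0],
    [0,99,0,0,0,0]
  ]
}}

```text
time_s: 4.13
tool_pos: [0.5498, -0.2451, 0.0215]
tool_rot: [-89.9, -0.0, -110.0]
force: [-0.4, 0.1, -0.4]
grip_width: 0.0599
```

```bash
python3 - <<'E'
from h import *
for c in("top","scene"):
    p,d=read_camera(c); o=env.get_obs(); print(o['tool_pos'].round(4),o['tool_rot'].round(2),o['time_s'],o['force'])
    cr=p[215:335,360:490] if c=="top" else p[275:395,150:310]
    cv2.imwrite(f"pics/{c}2.png",cv2.resize(cr,None,fx=5,fy=5,interpolation=cv2.INTER_CUBIC)[:,:,::-1])
E
```

```text
[ 0.5497 -0.245   0.0214] [-8.9910e+01 -2.0000e-02 -1.1004e+02] 4.1833 [ 0.58732116 -0.80130924 -0.54369657]
[ 0.5496 -0.2449  0.0213] [-8.9930e+01 -2.0000e-02 -1.1004e+02] 4.2333 [ 0.24732843 -0.33913498 -0.61238468]
```

View pics/scene2.png

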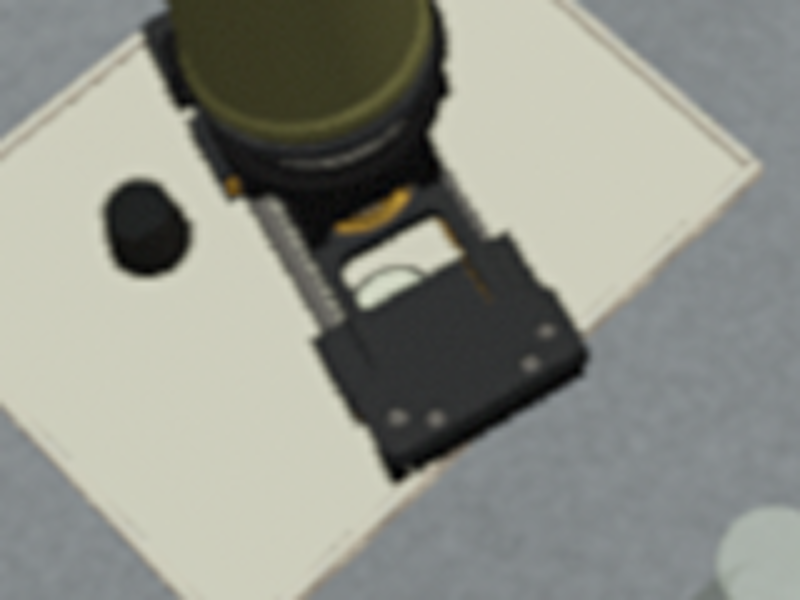

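View pics/top2.png

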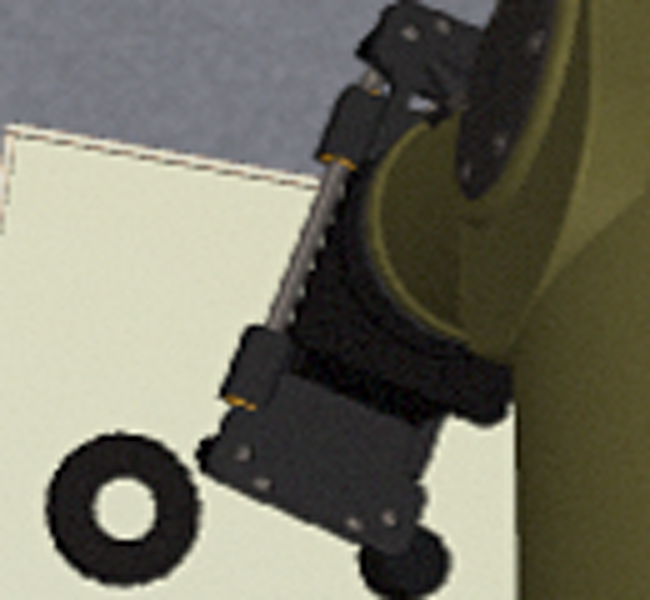

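The disc lies between the open jaws (scene crop, about (390,290)). I'll lower slightly and close.

{"name": "move_arm", "arguments": {
  "moves": [
    [0,0.8,0,0,0,0],
    [0,0.8,0,0,0,0],
    [0,0.8,0,0,0,0],
    [0,0.8,0,0,0,0],
    [0,0.8,0,0,0,0],
    [0,0.8,0,0,0,0]
  ],
  "claw": 25
}}

```text
time_s: 4.73
tool_pos: [0.549, -0.2448, 0.0197]
tool_rot: [-90.0, -0.0, -110.0]
force: [0.6, 0.2, -0.4]
grip_width: 0.0349
```

```bash
python3 - <<'E'
from h import *
o=env.get_obs(); print(o['tool_pos'].round(4),o['tool_rot'].round(2),o['time_s'],o['force'],o['grip_width'])
E
```

```text
[ 0.549  -0.2448  0.0197] [-9.0010e+01 -1.0000e-02 -1.1004e+02] 4.7333 [ 0.56923816  0.2229519  -0.39830416] 0.034883392842760784
```

```bash
python3 - <<'E'
from h import *
print(mv((.549,-.2447,.0202,-110),(.5422,.0312,.175,-102)))
E
```

```text
[-256.9, -154.8, -100.8, 0.0, -8.0, 0.0]
```

{"name": "move_arm", "arguments": {
  "moves": [
    [0,-10,0,0,0,0],
    [0,-30,0,0,0,0],
    [0,-65,0,0,0,0],
    [0,-100,0,0,0,0],
    [0,-135,0,0,0,0],
    [-20,-154.8,-8,0,-2,0],
    [-60,-154.8,-23,0,-4,0],
    [-95,-154.8,-37,0,-6,0],
    [-130,-154.8,-51,0,-8,0],
    [-165,-154.8,-65,0,-8,0],
    [-200,-154.8,-78,0,-8,0],
    [-235,-154.8,-92,0,-8,0],
    [-256.9,-154.8,-100.8,0,-8,0],
    [-256.9,-154.8,-100.8,0,-8,0],
    [-256.9,-154.8,-100.8,0,-8,0],
    [-256.9,-154.8,-100.8,0,-8,0]
  ]
}}

```text
time_s: 6.07
tool_pos: [0.5425, 0.0302, 0.1749]
tool_rot: [-90.0, -0.1, -102.1]
force: [-0.3, -0.6, 0.5]
grip_width: 0.0347
```

```bash
python3 - <<'E'
from h import *
for c in("top","scene"):
    p,d=read_camera(c); o=env.get_obs(); print(o['tool_pos'].round(4),o['tool_rot'].round(2),o['time_s'],o['force'],o['grip_width'],o['qpos'].round(1))
    cr=p[190:310,200:360] if c=="top" else p[120:240,240:400]
    cv2.imwrite(f"pics/{c}3.png",cv2.resize(cr,None,fx=5,fy=5,interpolation=cv2.INTER_CUBIC)[:,:,::-1])
    for t in ("disc",):
        m=models.cut_out(t,c); print([(k["score"],k["mask"].sum(),np.argwhere(k["mask"]).mean(0)) for k in m])
E
```

```text
[0.5426 0.0295 0.1747] [-8.9980e+01 -6.0000e-02 -1.0215e+02] 6.1167 [-0.18321    -0.10500561 -0.63124778] 0.03473532271480213 [ 28.9  10.7 -38.5 101.7   7.1  70.  -23.7]
[]
[0.5425 0.0293 0.1745] [-9.000e+01 -3.000e-02 -1.022e+02] 6.2167 [-0.63680451 -0.74524158  0.18012607] 0.034441159942513934 [ 29.   10.7 -38.5 101.8   7.1  70.  -23.7]
[(0.7, np.int64(3955), array([203.03767383, 355.98280657]))]
```

View pics/scene3.png

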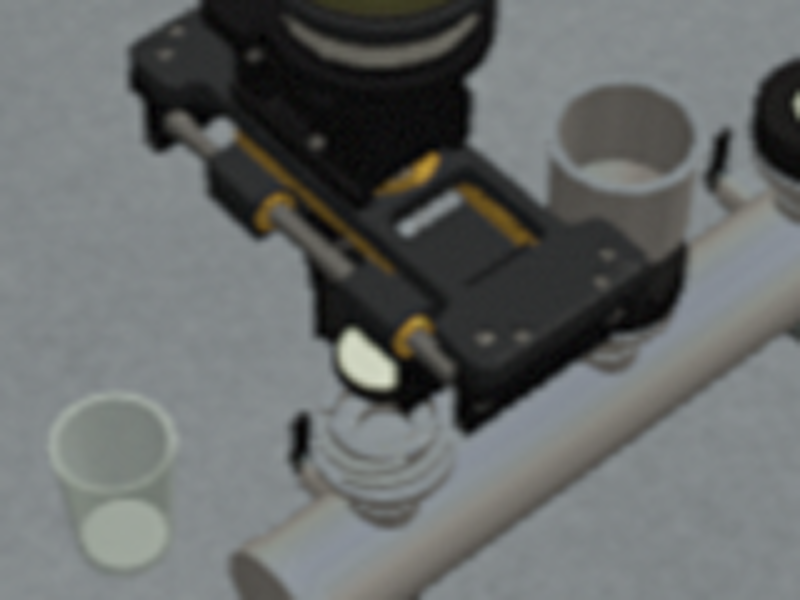

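View pics/top3.png

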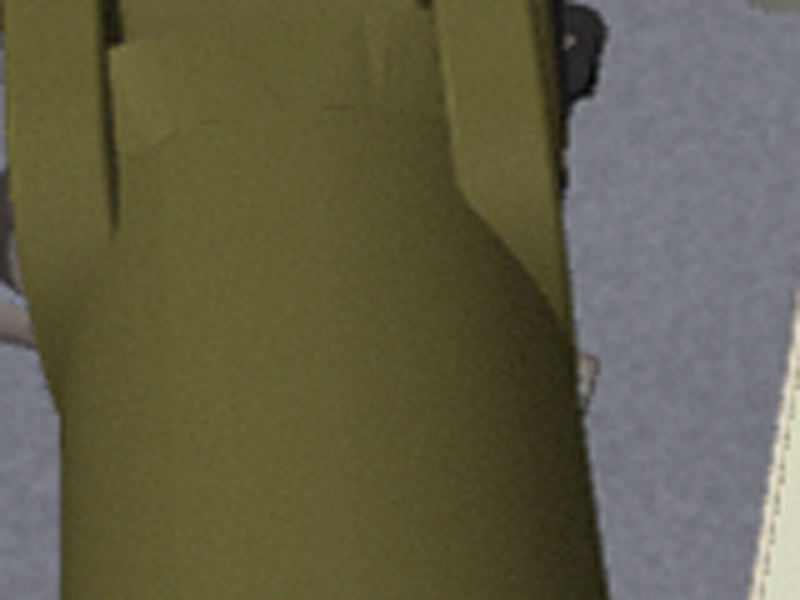

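```bash
python3 - <<'E'
from h import *
p,d=read_camera("scene"); cr=p[170:230,280:360]
W=cloud("scene",d)
cv2.imwrite("pics/scene4.png",cv2.resize(cr,None,fx=10,fy=10,interpolation=cv2.INTER_CUBIC)[:,:,::-1])
m=(cv2.cvtColor(p,cv2.COLOR_RGB2GRAY)>185); m[:180]=0;m[200:]=0;m[:,:300]=0;m[:,325:]=0
P=W[m&(d>0)]; P=P[(P[:,2]>.14)]
print(len(P),P.mean(0),P.min(0),P.max(0)); c=P.mean(0); u,s,v=np.linalg.svd(P-c); print(v[2],s)
E
```

```text
61 [0.54117021 0.0230852  0.16883071] [0.52899021 0.01668922 0.16616057] [0.55446372 0.03163683 0.17277962]
[-0.04193986  0.11557065  0.99241346] [0.05496365 0.02574621 0.00992742]
```

View pics/scene4.png

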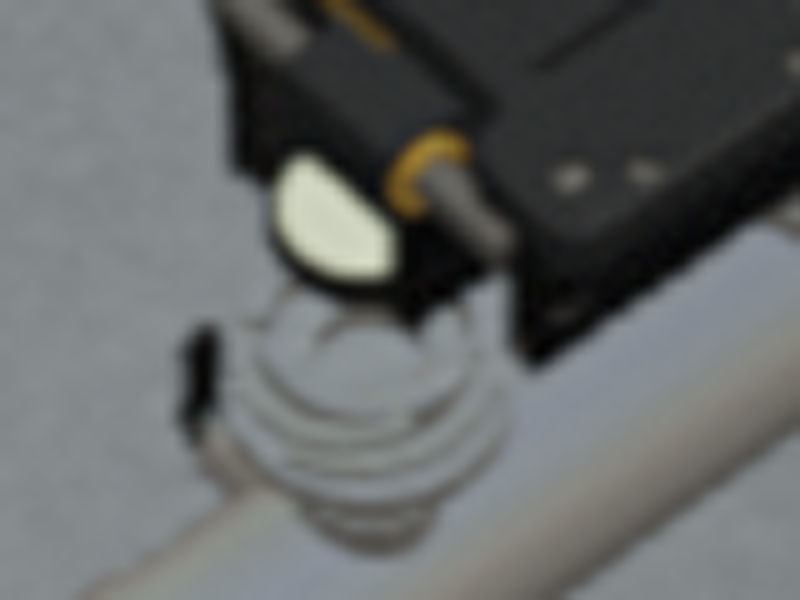

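```bash
cat >> h.py <<'E'
def proj(c,X):
    i=camera_info(c); q=X@i['R'].T+i['t']; return np.c_[q[:,0]/q[:,2]*i['fx']+i['cx'],q[:,1]/q[:,2]*i['fy']+i['cy']]
def ring3(x,y,z,r,n=360):
    a=np.linspace(0,2*np.pi,n,endpoint=False); return np.c_[x+r*np.cos(a),y+r*np.sin(a),np.full(n,z)]
E
python3 - <<'E'
from h import *
# head overlay
for c,(u0,v0),xy in (("top",(286,263),(.542,.0293)),("scene",(316,210),(.542,.0335))):
    p=cv2.imread(f"pics/{c}0.png"); S=12
    cr=cv2.resize(p[v0-24:v0+24,u0-32:u0+32],None,fx=S,fy=S,interpolation=cv2.INTER_CUBIC)
    for z,r,col in ((.123,.021,(0,0,255)),(.123,.01975,(0,255,255)),(.1155,.01975,(0,255,0)),(.106,.028,(255,0,0))):
        q=(proj(c,ring3(*xy,z,r))-[u0-32,v0-24]+.5)*S
        cv2.polylines(cr,[q.astype(int)],True,col,1)
    cv2.imwrite(f"pics/{c}_ov.png",cr)
p,d=read_camera("scene")
g=cv2.resize(cv2.cvtColor(p,cv2.COLOR_RGB2GRAY)[170:230,280:360],None,fx=8,fy=8,interpolation=cv2.INTER_CUBIC)
b=(g>150).astype(np.uint8); cs,_=cv2.findContours(b[:,80:340].copy(),cv2.RETR_EXTERNAL,cv2.CHAIN_APPROX_NONE)
for q in cs:
    if cv2.contourArea(q)<2000: continue
    uv=(q[:,0]+[80,0]+.5)/8-.5+[280,170]
    print(len(uv),uv.min(0),uv.max(0))
    W=onplane("scene",uv,.1688)
    # keep lower-left arc (unoccluded)
    k=(uv[:,0]<312)&(uv[:,1]>188)|(uv[:,1]>193); k=(uv[:,1]-190)>(uv[:,0]-309)*0.75
    A=W[k]; f=lambda t:np.hypot(A[:,0]-t[0],A[:,1]-t[1])-.0155
    r=least_squares(f,[.5425,.03],loss='soft_l1',f_scale=.0005); print(k.sum(),r.x.round(4),np.abs(f(r.x)).mean())
E
```

```text
240 [307.5625 185.5625] [318.1875 196.8125]
108 [0.5438 0.0303] 0.00010382884634610714
```

View pics/scene_ov.png

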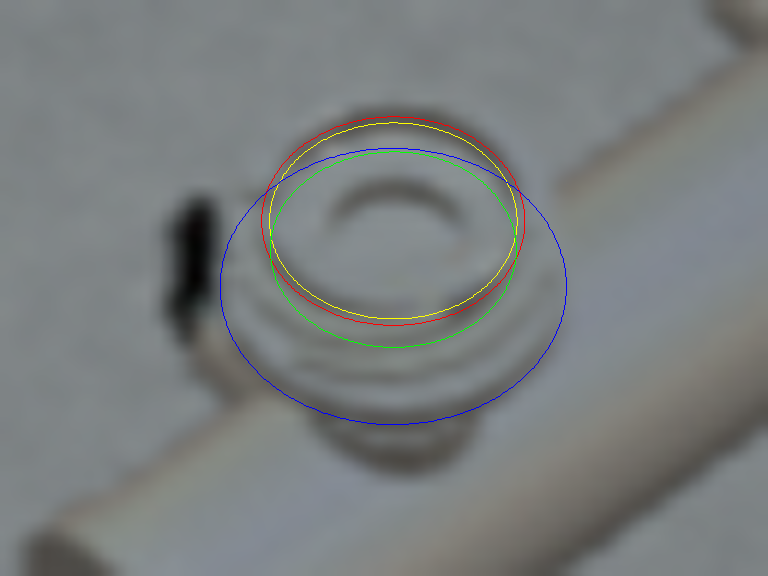

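View pics/top_ov.png

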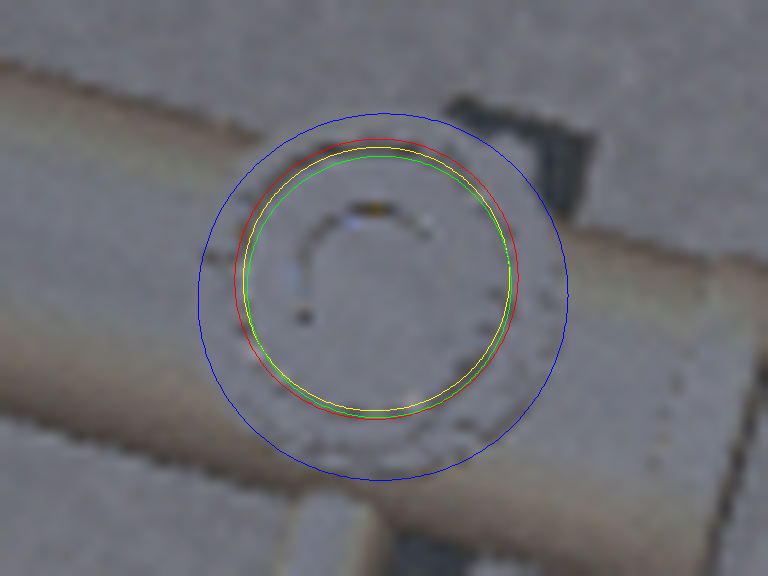

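{"name": "move_arm", "arguments": {
  "moves": [
    [-0.6,10,0,0,0,0],
    [-1.2,20,0,0,0,0],
    [-1.7,28,0,0,0,0],
    [-1.7,31.5,0,0,0,0],
    [-1.7,31.5,0,0,0,0],
    [-1.7,31.5,0,0,0,0],
    [-1.7,31.5,0,0,0,0]
  ]
}}

```text
time_s: 6.95
tool_pos: [0.5427, 0.0329, 0.1427]
tool_rot: [-90.0, -0.0, -102.0]
force: [0.6, 0.1, 0.0]
grip_width: 0.0351
```

```bash
cat > look.py <<'E'
import sys
from h import *
n,v0,v1,u0,u1=sys.argv[1],*map(int,sys.argv[2:6]); c=sys.argv[6] if len(sys.argv)>6 else "scene"
p,d=read_camera(c); o=env.get_obs(); print(o['tool_pos'].round(4),o['tool_rot'].round(2),round(o['time_s'],2),o['force'].round(2),o['wrist_torque'].round(2),o['grip_width'].round(4),o['qpos'].round(1))
f=min(800/(u1-u0),600/(v1-v0)); cv2.imwrite(f"pics/{n}.png",cv2.resize(p[v0:v1,u0:u1],None,fx=f,fy=f,interpolation=cv2.INTER_CUBIC)[:,:,::-1])
E
python3 look.py s5 170 230 280 360
```

```text
Traceback (most recent call last):
  File "look.py", line 4, in <module>
    p,d=read_camera(c); o=env.get_obs(); print(o['tool_pos'].round(4),o['tool_rot'].round(2),round(o['time_s'],2),o['force'].round(2),o['wrist_torque'].round(2),o['grip_width'].round(4),o['qpos'].round(1))
                                                                                                                                                                 ^^^^^^^^^^^^^^^^^^^^^
AttributeError: 'float' object has no attribute 'round'
```

```bash
sed -i "s/o\['grip_width'\].round(4)/round(float(o['grip_width']),4)/" look.py
python3 look.py s5 170 230 280 360
```

```text
[0.5428 0.0329 0.1429] [ -90.      0.   -102.03] 7.05 [ 0.26  0.67 -0.28] [-0.04 -0.08  0.04] 0.0349 [ 28.2  12.5 -38.4 103.8   8.5  66.6 -25. ]
```

View pics/s5.png

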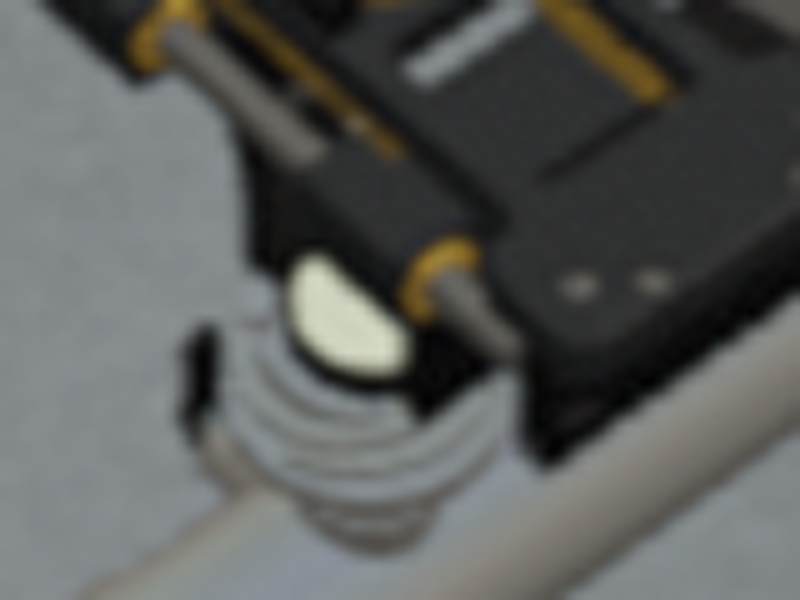

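```bash
cat > dfit.py <<'E'
from h import *
def dfit(z,rows=(180,215),cols=(300,330),kk=None):
    p,d=read_camera("scene")
    r0,c0=rows[0],cols[0]
    g=cv2.resize(cv2.cvtColor(p,cv2.COLOR_RGB2GRAY)[rows[0]:rows[1],cols[0]:cols[1]],None,fx=8,fy=8,interpolation=cv2.INTER_CUBIC)
    cs,_=cv2.findContours((g>165).astype(np.uint8),cv2.RETR_EXTERNAL,cv2.CHAIN_APPROX_NONE)
    q=max(cs,key=cv2.contourArea); uv=(q[:,0]+.5)/8-.5+[c0,r0]
    m=(uv.min(0)+uv.max(0))/2; print(uv.min(0),uv.max(0))
    A=onplane("scene",uv[(uv[:,1]-m[1])>(uv[:,0]-m[0]-1.5)*.75],z)
    f=lambda t:np.hypot(A[:,0]-t[0],A[:,1]-t[1])-.0155
    r=least_squares(f,A.mean(0)[:2],loss='soft_l1',f_scale=.0005); print(len(A),r.x.round(4),np.abs(f(r.x)).mean())
E
python3 - <<'E'
from dfit import *
dfit(.1372); o=env.get_obs(); print(o['tool_pos'],o['time_s'])
E
```

```text
[309.1875 196.0625] [319.1875 205.9375]
135 [0.5438 0.0342] 0.0004896544378458239
[0.54283224 0.03281115 0.14302042] 7.1
```

{"name": "move_arm", "arguments": {
  "moves": [
    [1.3,0.5,0,0,0,0],
    [1.3,1.5,0,0,0,0],
    [1.3,3,0,0,0,0],
    [1.3,4,0,0,0,0],
    [1.3,4,0,0,0,0]
  ]
}}

```text
time_s: 7.52
tool_pos: [0.5427, 0.0312, 0.1412]
tool_rot: [-90.0, -0.1, -102.1]
force: [-5.6, -0.8, 13.4]
grip_width: 0.0345
```

{"name": "move_arm", "arguments": {
  "moves": [
    [0,0.7,0,0,0,0],
    [0,1.4,0,0,0,0],
    [0,2,0,0,0,0],
    [0,2,0,0,0,0]
  ]
}}

```text
time_s: 7.85
tool_pos: [0.5428, 0.0313, 0.141]
tool_rot: [-89.9, -0.1, -102.1]
force: [-11.0, -1.3, 23.5]
grip_width: 0.0348
```

{"name": "move_arm", "arguments": {
  "moves": [
    [0,-2,0,0,0,0],
    [0,-2,-1.5,0,0,0],
    [0,-1,-1.5,0,0,0],
    [0,0,-1.5,0,0,0],
    [0,0,-1.5,0,0,0]
  ]
}}

```text
time_s: 8.27
tool_pos: [0.5427, 0.0313, 0.141]
tool_rot: [-89.8, -0.1, -102.1]
force: [-5.1, -1.9, 20.2]
grip_width: 0.0352
```

```bash
python3 look.py s6 170 230 280 360
```

```text
[0.5428 0.0313 0.141 ] [-8.9750e+01 -8.0000e-02 -1.0207e+02] 8.32 [-5.15 -1.5  20.17] [-0.5   1.22  0.  ] 0.0347 [ 28.3  12.5 -38.4 104.1   8.6  66.1 -25. ]
```

View pics/s6.png

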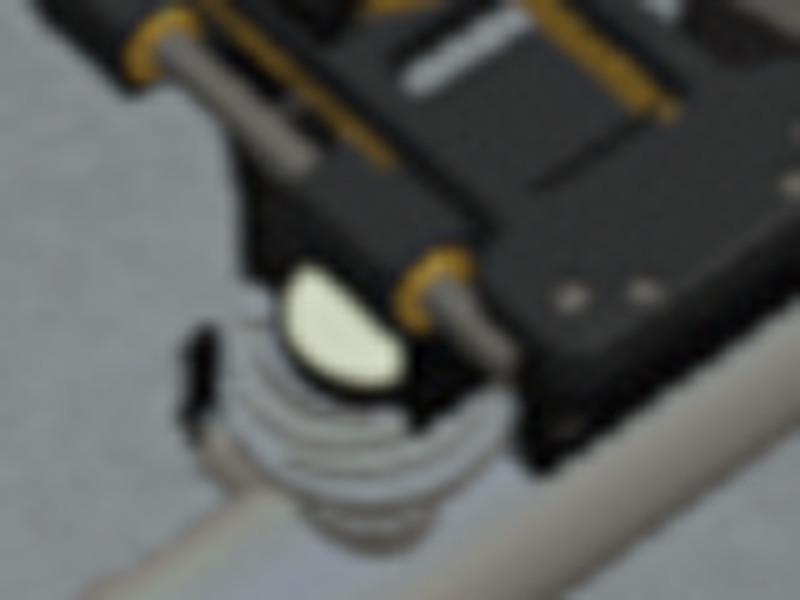

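{"name": "move_arm", "arguments": {
  "moves": [
    [0,-4,0,0,0,0],
    [0,-8,0,0,0,0],
    [0,-8,1.5,0,0,0],
    [0,-8,1.5,0,0,0]
  ]
}}

```text
time_s: 8.65
tool_pos: [0.5426, 0.0314, 0.1448]
tool_rot: [-90.0, 0.0, -102.0]
force: [0.3, 0.1, 0.0]
grip_width: 0.0346
```

```bash
python3 - <<'E'
from dfit import *
o=env.get_obs(); print(o['tool_pos'].round(4),o['tool_rot'].round(2),o['force'].round(2),o['wrist_torque'].round(2),o['grip_width'],o['time_s'])
Ps=[]
for k in range(8):
    p,d=read_camera("scene"); W=cloud("scene",d)
    m=(cv2.cvtColor(p,cv2.COLOR_RGB2GRAY)>170); m[:180]=0;m[220:]=0;m[:,:302]=0;m[:,325:]=0
    P=W[m&(d>0)]; Ps.append(P[(P[:,2]>.13)&(P[:,2]<.16)])
P=np.vstack(Ps); print(len(P)); A=np.c_[P[:,:2]-P[:,:2].mean(0),np.ones(len(P))]
r=np.linalg.lstsq(A,P[:,2],rcond=None); co=r[0]; res=P[:,2]-A@co; print("slope",co.round(4),"mean",P.mean(0).round(4),res.std(), "se",(res.std()*np.sqrt(np.diag(np.linalg.inv(A.T@A)))).round(4))
g=cv2.cvtColor(p,cv2.COLOR_RGB2GRAY)
for z in (.1385,.14,.1415):dfit(z)
o=env.get_obs(); print(o['tool_pos'].round(4),o['force'].round(2),o['wrist_torque'].round(2),o['time_s'])
E
```

```text
[0.5426 0.0314 0.1448] [ -90.      0.   -102.05] [0.34 0.11 0.01] [-0.04 -0.07  0.02] 0.03455735627867938 8.65
479
slope [ 0.0231 -0.1007  0.1391] mean [0.5412 0.0244 0.1391] 0.0014425756177953442 se [0.0108 0.0188 0.0001]
[308.6875 195.8125] [318.5625 205.8125]
134 [0.5432 0.0331] 0.0004883514431635774
[308.6875 195.8125] [318.9375 205.8125]
133 [0.544  0.0323] 0.0004356135919454475
[308.6875 195.8125] [318.9375 205.8125]
136 [0.5448 0.0314] 0.00039669801876782634
[0.5425 0.0315 0.145 ] [-0.31 -0.09 -0.09] [-0.04 -0.07 -0.04] 9.2
```

```bash
python3 - <<'E'
from dfit import *
i=camera_info("scene"); o3=-i['R'].T@i['t']
Ps=[];G=[]
for k in range(4):
    p,d=read_camera("scene"); W=cloud("scene",d); G.append(cv2.cvtColor(p,cv2.COLOR_RGB2GRAY).astype(float))
    g=G[-1]; m=(g<60); m[:268]=0;m[300:]=0;m[:,:205]=0;m[:,243:]=0
    P=W[m&(d>0)]; Ps.append(P[(P[:,2]>.019)&(P[:,2]<.029)])
P=np.vstack(Ps); A=np.c_[P[:,:2]-P[:,:2].mean(0),np.ones(len(P))]; co=np.linalg.lstsq(A,P[:,2],rcond=None)[0]; print("ring slope",co.round(4),len(P))
g=np.mean(G,0).astype(np.float32)[185:215,300:330]; g=cv2.resize(g,None,fx=8,fy=8,interpolation=cv2.INTER_CUBIC)
cs,_=cv2.findContours((g>150).astype(np.uint8),cv2.RETR_EXTERNAL,cv2.CHAIN_APPROX_NONE)
q=max(cs,key=cv2.contourArea); uv=(q[:,0]+.5)/8-.5+[300,185]
hull=np.array([uv.min(0),uv.max(0)]); print(hull)
c=uv.mean(0); k=(uv[:,1]-c[1])>(uv[:,0]-c[0])*.75+0.8; U=uv[k]
r=np.c_[(U[:,0]-i['cx'])/i['fx'],(U[:,1]-i['cy'])/i['fy'],np.ones(len(U))]@i['R']
for s in (-.2,-.15,-.1,-.05,0,.05,.1,.15):
  for R in (.0155,):
    n=np.array([0,-s,1.]);n/=np.linalg.norm(n)
    def f(t):
        C=np.array([t[0],t[1],.1388]); lam=((C-o3)@n)/(r@n); X=o3+lam[:,None]*r; return np.linalg.norm(X-C,axis=1)-R
    z=least_squares(f,[.543,.032],loss='soft_l1',f_scale=.0003); print(s,z.x.round(4),np.sqrt(np.mean(f(z.x)**2))*1e3)
E
```

```text
ring slope [-0.0085  0.0066  0.0237] 1764
[[308.5625 195.5625]
 [319.1875 205.9375]]
-0.2 [0.545  0.0305] 0.2963666091708175
-0.15 [0.5446 0.0311] 0.23449658639809298
-0.1 [0.5443 0.0316] 0.18350160254432163
-0.05 [0.544  0.0321] 0.14380043257204211
0 [0.5437 0.0325] 0.11708675887792609
0.05 [0.5434 0.0329] 0.10520569395577815
0.1 [0.5431 0.0333] 0.10696447238719252
0.15 [0.5428 0.0336] 0.1175358023026397
```

{"name": "move_arm", "arguments": {
  "moves": [
    [0,-20,0,0,0,0],
    [30,-40,0,0,0,0],
    [70,-40,0,0,0,0],
    [110,-40,0,0,0,0],
    [150,-40,0,0,0,0],
    [190,-40,0,0,0,0],
    [220,-40,0,0,0,0],
    [220,-40,0,0,0,0]
  ]
}}

```text
time_s: 10.07
tool_pos: [0.494, -0.1923, 0.1848]
tool_rot: [-90.0, -0.2, -102.7]
force: [-0.3, -0.1, -0.8]
grip_width: 0.0344
```

```bash
python3 - <<'E'
from h import *
o=env.get_obs(); print(o['tool_pos'],o['time_s'])
for c,(u0,v0) in (("top",(286,263)),("scene",(316,210))):
    I=[];D=[]
    for k in range(8):
        p,d=read_camera(c); I.append(p.astype(float)); D.append(np.where(d>0,d,np.nan))
    im=np.mean(I,0); de=np.nanmedian(D,0); np.savez(f"{c}_avg.npz",im=im,de=de)
    S=12; cr=cv2.resize(im[v0-24:v0+24,u0-32:u0+32].astype(np.float32),None,fx=S,fy=S,interpolation=cv2.INTER_CUBIC)
    lo,hi=np.percentile(cr,[1,99]); cr=np.clip((cr-lo)/(hi-lo)*255,0,255)[:,:,::-1]; cv2.imwrite(f"pics/{c}_a.png",cr)
    W=cloud(c,de); P=W[v0-20:v0+20,u0-20:u0+20].reshape(-1,3); q=P[(P[:,2]>.105)&(P[:,2]<.135)]
    h,e=np.histogram(q[:,2],bins=np.arange(.105,.135,.001)); print(dict(zip((e[:-1]*1000).round().astype(int),h)))
E
```

```text
[ 0.4939996  -0.19229975  0.18483376] 10.0667
{np.int64(105): np.int64(0), np.int64(106): np.int64(1), np.int64(107): np.int64(0), np.int64(108): np.int64(1), np.int64(109): np.int64(3), np.int64(110): np.int64(1), np.int64(111): np.int64(10), np.int64(112): np.int64(67), np.int64(113): np.int64(12), np.int64(114): np.int64(4), np.int64(115): np.int64(50), np.int64(116): np.int64(52), np.int64(117): np.int64(8), np.int64(118): np.int64(5), np.int64(119): np.int64(10), np.int64(120): np.int64(21), np.int64(121): np.int64(158), np.int64(122): np.int64(139), np.int64(123): np.int64(32), np.int64(124): np.int64(32), np.int64(125): np.int64(42), np.int64(126): np.int64(20), np.int64(127): np.int64(22), np.int64(128): np.int64(29), np.int64(129): np.int64(38), np.int64(130): np.int64(6), np.int64(131): np.int64(0), np.int64(132): np.int64(0), np.int64(133): np.int64(0), np.int64(134): np.int64(0)}
{np.int64(105): np.int64(0), np.int64(106): np.int64(2), np.int64(107): np.int64(8), np.int64(108): np.int64(6), np.int64(109): np.int64(10), np.int64(110): np.int64(12), np.int64(111): np.int64(11), np.int64(112): np.int64(30), np.int64(113): np.int64(47), np.int64(114): np.int64(16), np.int64(115): np.int64(11), np.int64(116): np.int64(40), np.int64(117): np.int64(24), np.int64(118): np.int64(16), np.int64(119): np.int64(9), np.int64(120): np.int64(20), np.int64(121): np.int64(37), np.int64(122): np.int64(94), np.int64(123): np.int64(63), np.int64(124): np.int64(32), np.int64(125): np.int64(31), np.int64(126): np.int64(21), np.int64(127): np.int64(38), np.int64(128): np.int64(26), np.int64(129): np.int64(27), np.int64(130): np.int64(22), np.int64(131): np.int64(3), np.int64(132): np.int64(0), np.int64(133): np.int64(0), np.int64(134): np.int64(0)}[ WARN:0@4.939] global loadsave.cpp:1063 imwrite_ Unsupported depth image for selected encoder is fallbacked to CV_8U.
```

View pics/top_a.png

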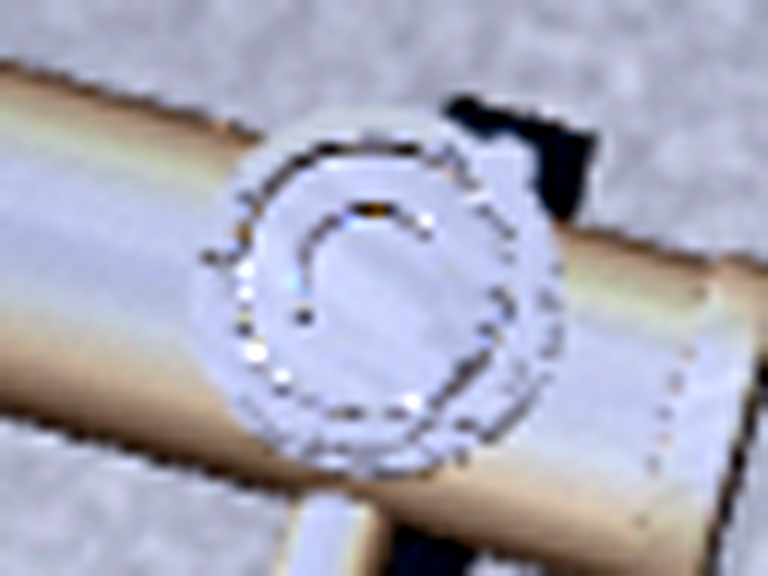

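View pics/scene_a.png

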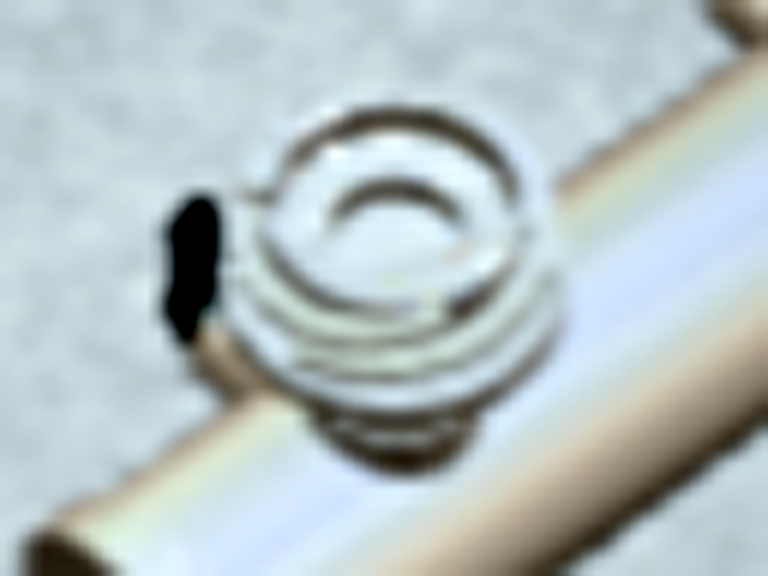

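```bash
python3 - <<'E'
from h import *
for c,(u0,v0) in (("top",(286,263)),("scene",(316,210))):
    de=np.load(f"{c}_avg.npz")['de']; W=cloud(c,de)[v0-22:v0+22,u0-22:u0+22].reshape(-1,3)
    for n,a,b in (("rim",.1265,.132),("floor",.1195,.1235),("hole+sh",.110,.1145)):
        q=W[(W[:,2]>a)&(W[:,2]<b)]; q=q[np.hypot(q[:,0]-.5425,q[:,1]-.031)<.03]
        hull=cv2.convexHull((q[:,:2]*1e5).astype(np.int32))[:,0]/1e5
        (cx,cy),r=cv2.minEnclosingCircle((q[:,:2]*1e4).astype(np.float32))
        print(c,n,len(q),"mean",q.mean(0).round(4),"enc",cx/1e4,cy/1e4,r/1e4,"fit",circ(q)[0].round(4),"hullfit",circ(hull)[0].round(4))
E
```

```text
top rim 103 mean [0.5423 0.0303 0.1286] enc 0.54266259765625 0.029577005004882813 0.025290538024902345 fit [0.5418 0.0298 0.0212] hullfit [0.5418 0.03   0.0228]
top floor 342 mean [0.5421 0.0297 0.1219] enc 0.541849951171875 0.029642449951171875 0.0259431640625 fit [0.5421 0.0297 0.0171] hullfit [0.5419 0.0294 0.0255]
top hole+sh 90 mean [0.5316 0.0246 0.1125] enc 0.54189580078125 0.02974396057128906 0.027969326782226564 fit [0.5424 0.0299 0.0272] hullfit [0.5419 0.0296 0.0277]
scene rim 126 mean [0.5436 0.031  0.1287] enc 0.54346328125 0.0307945556640625 0.025737216186523436 fit [0.5432 0.0311 0.021 ] hullfit [0.5429 0.0308 0.0244]
scene floor 196 mean [0.543  0.0311 0.1222] enc 0.543530908203125 0.030140310668945312 0.025790396118164062 fit [0.5451 0.0273 0.019 ] hullfit [0.5447 0.0284 0.0235]
scene hole+sh 112 mean [0.5534 0.0178 0.1128] enc 0.54353291015625 0.030421505737304688 0.027843692016601564 fit [0.5427 0.0316 0.0266] hullfit [0.5432 0.0309 0.0275]
```

Averaged depth puts the rim at z≈0.129, with the floor at 0.1217 and the shoulder at 0.112, which agree with each other. So the earlier contact was the fingertips on the rim, with the disc already in the recess mouth. I'm going back at the refined centre.

{"name": "move_arm", "arguments": {
  "moves": [
    [-35,0,0,0,0,0],
    [-75,0,0,0,0,0],
    [-115,0,0,0,0,0],
    [-155,0,0.2,0,0,0],
    [-190,0,0.4,0,0,0],
    [-212,10,0.4,0,0,0],
    [-218.4,25,0.4,0,0,0],
    [-218.4,35.5,0.4,0,0,0],
    [-218.4,37,0.4,0,0,0],
    [-218.4,37,0.4,0,0,0],
    [-218.4,37,0.4,0,0,0],
    [-218.4,37,0.4,0,0,0]
  ]
}}

```text
time_s: 11.87
tool_pos: [0.543, 0.0285, 0.1487]
tool_rot: [-89.9, -0.0, -102.2]
force: [0.2, 0.1, -0.6]
grip_width: 0.0349
```

{"name": "move_arm", "arguments": {
  "moves": [
    [0,1.5,0,0,0,0],
    [0,3,0,0,0,0],
    [0,4.5,0,0,0,0],
    [0,6,0,0,0,0],
    [0,6.8,0,0,0,0],
    [0,6.8,0,0,0,0]
  ]
}}

```text
time_s: 12.37
tool_pos: [0.5425, 0.0297, 0.1414]
tool_rot: [-90.0, -0.0, -102.0]
force: [-1.5, -0.2, 2.2]
grip_width: 0.0348
```

```bash
python3 look.py s7 170 230 280 360; python3 - <<'E'
from dfit import *
dfit(.136)
E
```

```text
[0.5425 0.0297 0.1415] [-9.0000e+01 -3.0000e-02 -1.0204e+02] 12.42 [-1.32 -0.14  2.28] [-0.13  0.21 -0.03] 0.0345 [ 28.7  12.6 -38.7 103.9   8.6  66.4 -24.7]
[308.0625 197.6875] [317.9375 207.5625]
134 [0.5439 0.0308] 0.0004399778411023776
```

View pics/s7.png

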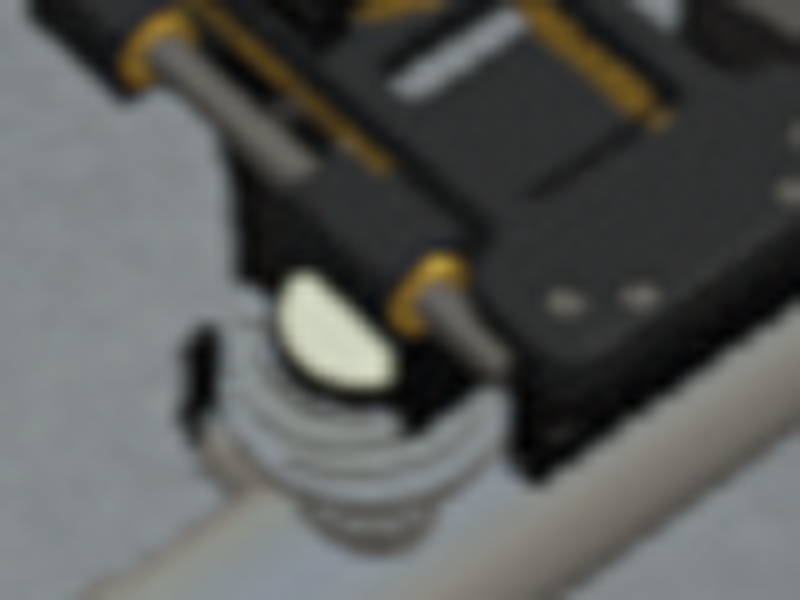

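{"name": "move_arm", "arguments": {
  "moves": [
    [0,-0.5,-0.9,0,0,0],
    [0,-0.3,-0.9,0,0,0],
    [0,0,-0.9,0,0,0],
    [0,0,-0.9,0,0,0]
  ]
}}

```text
time_s: 12.8
tool_pos: [0.5416, 0.0303, 0.1414]
tool_rot: [-90.0, -0.0, -102.0]
force: [-1.2, -0.0, 3.0]
grip_width: 0.0351
```

{"name": "move_arm", "arguments": {
  "moves": [
    [0,0,0,0,0,0],
    [0,0,0,0,0,0],
    [0,0,0,0,0,0],
    [0,0,0,0,0,0]
  ],
  "claw": 50
}}

```text
time_s: 13.13
tool_pos: [0.5414, 0.03, 0.1408]
tool_rot: [-90.0, -0.0, -102.0]
force: [-0.6, 1.3, -0.4]
grip_width: 0.0482
```

```bash
python3 look.py s8 170 230 280 360
```

```text
[0.5414 0.03   0.1409] [-9.0030e+01 -1.0000e-02 -1.0204e+02] 13.18 [ 0.79 -0.2   0.33] [ 0.03 -0.06 -0.02] 0.0491 [ 28.8  12.5 -38.7 104.1   8.5  66.3 -24.7]
```

View pics/s8.png

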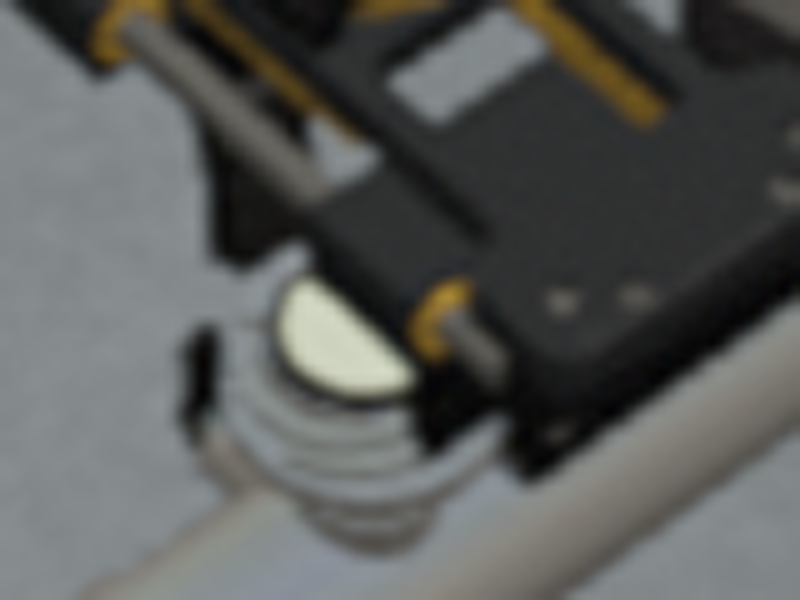

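```bash
python3 - <<'E'
from h import *
print(mv((.5415,.0302,.1417,-102),(.465,-.1668,.09,-102)))
E
```

```text
[208.6, 51.7, -33.9, 0.0, 0.0, 0.0]
```

{"name": "move_arm", "arguments": {
  "moves": [
    [0,-8,0,0,0,0],
    [0,-25,0,0,0,0],
    [0,-45,0,0,0,0],
    [30,-45,-5,0,0,0],
    [70,-45,-11,0,0,0],
    [110,-40,-18,0,0,0],
    [150,-20,-25,0,0,0],
    [185,10,-31,0,0,0],
    [208.6,40,-33.9,0,0,0],
    [208.6,51.7,-33.9,0,0,0],
    [208.6,51.7,-33.9,0,0,0]
  ],
  "claw": 87
}}

```text
time_s: 14.1
tool_pos: [0.4613, -0.1684, 0.0864]
tool_rot: [-90.4, 0.1, -102.3]
force: [-0.6, 0.7, 0.3]
grip_width: 0.0869
```

```bash
python3 look.py s9 170 230 280 360;python3 look.py t9 239 287 250 314 top;python3 look.py s9b 240 360 140 300; python3 - <<'E'
from dfit import *
D=[]
for c,(u0,v0) in (("top",(286,263)),("scene",(316,207))):
    D=[np.where((d:=read_camera(c)[1])>0,d,np.nan) for k in range(4)]
    W=cloud(c,np.nanmedian(D,0))[v0-22:v0+22,u0-22:u0+22].reshape(-1,3)
    q=W[(W[:,2]>.127)&(W[:,2]<.138)&(np.hypot(W[:,0]-.5425,W[:,1]-.0302)<.0145)]
    A=np.c_[q[:,:2]-[.5425,.0302],np.ones(len(q))]; print(c,len(q),np.linalg.lstsq(A,q[:,2],rcond=None)[0].round(4),q.mean(0).round(4))
E
```

```text
[ 0.4636 -0.1669  0.0885] [-9.0190e+01  7.0000e-02 -1.0214e+02] 14.15 [0.41 0.68 0.57] [ 0.05 -0.15 -0.  ] 0.0871 [ 44.5   8.6 -29.5 113.7   4.9  59.1   0.6]
[ 0.4654 -0.1662  0.0901] [-9.0000e+01  5.0000e-02 -1.0202e+02] 14.2 [0.99 0.81 0.35] [-0.07 -0.1   0.05] 0.0871 [ 44.5   8.5 -29.6 113.6   4.8  59.1   0.6]
[ 0.4665 -0.1659  0.091 ] [-8.9880e+01  2.0000e-02 -1.0194e+02] 14.25 [-0.52  0.38 -0.8 ] [ 0.03 -0.13 -0.03] 0.0867 [ 44.4   8.5 -29.6 113.5   4.9  59.1   0.6]
top 213 [-0.0061 -0.0136  0.1319] [0.5425 0.0301 0.1319]
scene 145 [-0.0032  0.0103  0.1328] [0.5422 0.0302 0.1328]
```

View pics/s9.png

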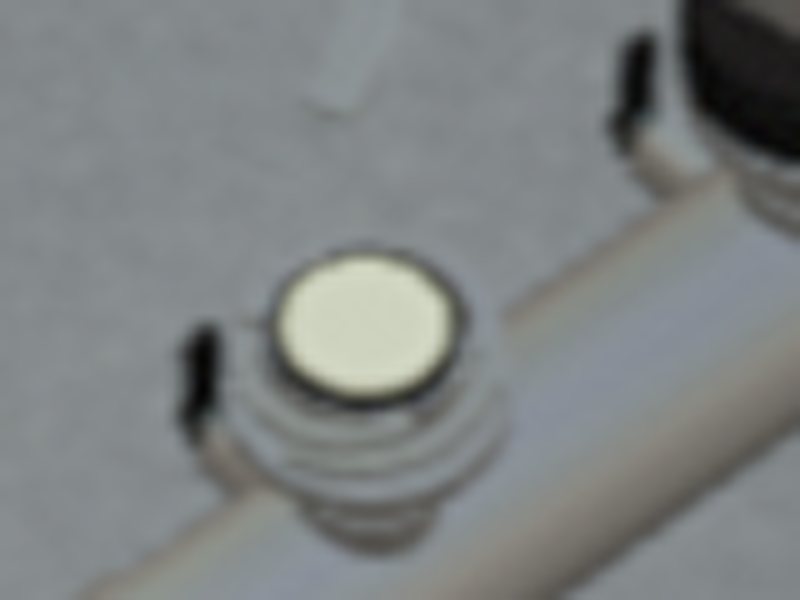

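View pics/t9.png

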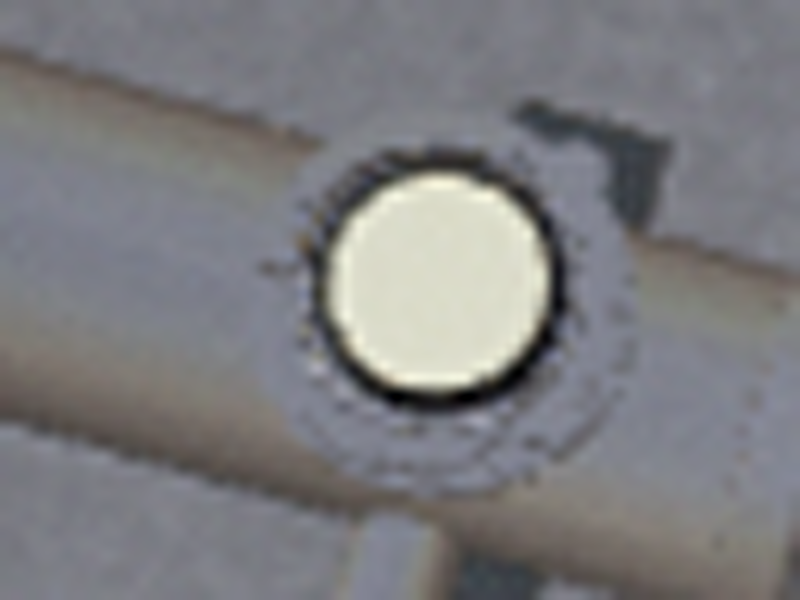

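View pics/s9b.png

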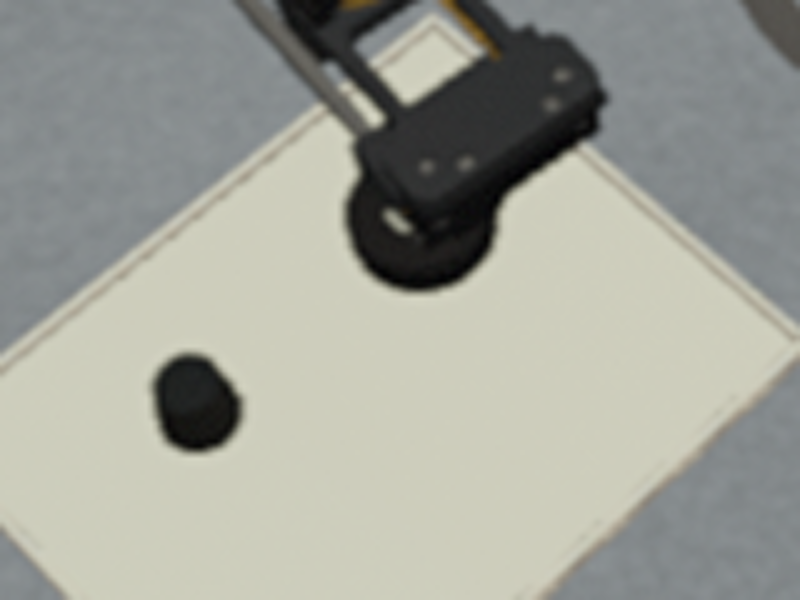

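The disc is seated flat: its face is at z≈0.132 with about zero slope in both cameras, centred in the head at (365,325) of the scene crop. Next is the ring.

{"name": "move_arm", "arguments": {
  "moves": [
    [0,25,0,0,0,0],
    [0,45,0,0,0,0],
    [0,57,0,0,0,0],
    [0,63,0,0,0,0],
    [0,66.5,0,0,0,0],
    [0,66.5,0,0,0,0],
    [0,66.5,0,0,0,0]
  ]
}}

```text
time_s: 15.23
tool_pos: [0.4656, -0.1671, 0.0237]
tool_rot: [-89.9, -0.0, -102.0]
force: [-0.9, -0.4, 0.6]
grip_width: 0.0867
```

{"name": "move_arm", "arguments": {
  "moves": [
    [0,0,0,0,0,0],
    [0,0,0,0,0,0],
    [0,0,0,0,0,0],
    [0,0,0,0,0,0],
    [0,0,0,0,0,0],
    [0,0,0,0,0,0]
  ],
  "claw": 50,
  "newtons": 25
}}

```text
time_s: 15.73
tool_pos: [0.465, -0.167, 0.0233]
tool_rot: [-90.0, -0.0, -102.0]
force: [-0.6, 0.0, 2.1]
grip_width: 0.0594
```

```bash
python3 - <<'E'
from h import *
print(mv((.465,-.1668,.0235,-102),(.5424,.0301,.17,-52)))
E
```

```text
[-208.7, -146.5, 34.8, 0.0, -50.0, 0.0]
```

{"name": "move_arm", "arguments": {
  "moves": [
    [0,-8,0,0,0,0],
    [0,-30,0,0,0,0],
    [0,-65,0,0,0,0],
    [0,-100,0,0,0,0],
    [0,-130,0,0,0,0],
    [0,-146.5,0,0,0,0],
    [-25,-146.5,4,0,-7,0],
    [-62,-146.5,10,0,-14,0],
    [-100,-146.5,17,0,-21,0],
    [-138,-146.5,23,0,-28,0],
    [-175,-146.5,30,0,-35,0],
    [-200,-146.5,34.6,0,-42,0],
    [-208.8,-146.5,34.6,0,-49,0],
    [-208.8,-146.5,34.6,0,-50,0],
    [-208.8,-146.5,34.6,0,-50,0],
    [-208.8,-146.5,34.6,0,-50,0]
  ]
}}

```text
time_s: 17.07
tool_pos: [0.5421, 0.0284, 0.1695]
tool_rot: [-90.1, -0.0, -52.3]
force: [0.3, -0.5, -1.8]
grip_width: 0.0596
```

```bash
python3 look.py s10 120 240 240 400
```

```text
[0.5421 0.0281 0.1695] [-9.006e+01 -4.000e-02 -5.232e+01] 17.12 [-0.25 -0.06 -0.88] [ 0.03 -0.16  0.01] 0.0597 [ 32.7  11.6 -42.7 102.    8.4  69.6  25.3]
```

View pics/s10.png

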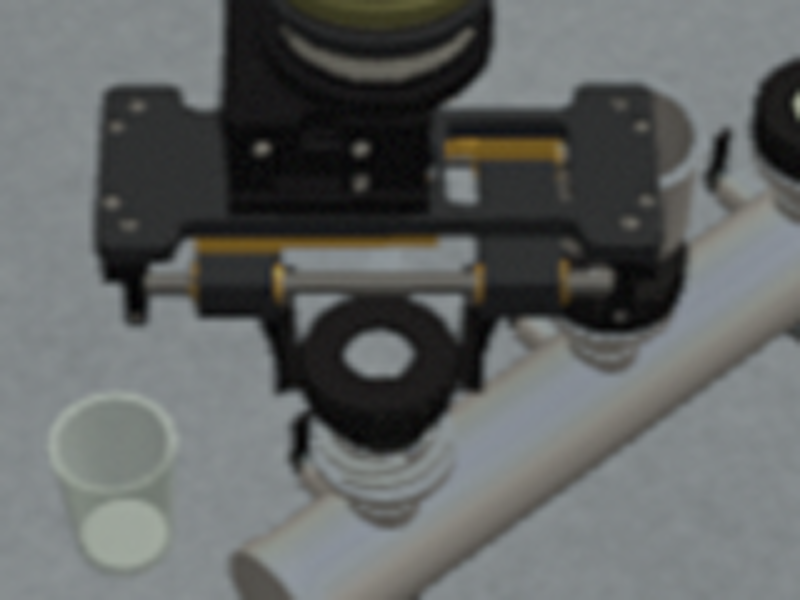

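```bash
cat > rfit.py <<'E'
from h import *
def rfit(z,u0=295,u1=335,v0=170,v1=215):
    G=[cv2.cvtColor(read_camera("scene")[0],cv2.COLOR_RGB2GRAY)[v0:v1,u0:u1].astype(np.float32) for k in range(2)]
    g=cv2.resize(np.mean(G,0),None,fx=8,fy=8,interpolation=cv2.INTER_CUBIC)
    cs,h=cv2.findContours((g<90).astype(np.uint8),cv2.RETR_CCOMP,cv2.CHAIN_APPROX_NONE)
    for q,hh in zip(cs,h[0]):
        if hh[3]>=0 and cv2.contourArea(q)>2000:
            uv=(q[:,0]+.5)/8-.5+[u0,v0]; x,e=circ(onplane("scene",uv,z)); print("hole",x.round(4),e.round(5),uv.mean(0))
E
python3 - <<'E'
from rfit import *
o=env.get_obs(); z=o['tool_pos'][2]+.0007; rfit(z); print(o['tool_pos'].round(4))
E
```

```text
hole [0.5438 0.0278 0.0115] 0.00049 [315.23238417 190.52726834]
hole [0.5116 0.0299 0.0081] 0.00246 [301.84898325 181.56309809]
hole [0.5492 0.0598 0.0084] 0.00229 [327.96038732 180.93163146]
[0.5421 0.0281 0.1695]
```

{"name": "move_arm", "arguments": {
  "moves": [
    [0,6,0,0,0,0],
    [0,11,0,0,0,0],
    [0,16,0,0,0,0],
    [0,19,0,0,0,0],
    [0,21,0,0,0,0],
    [0,22.5,0,0,0,0],
    [0,22.5,0,0,0,0]
  ]
}}

```text
time_s: 17.8
tool_pos: [0.5423, 0.0302, 0.1467]
tool_rot: [-90.0, 0.0, -52.0]
force: [-0.0, 0.2, 0.4]
grip_width: 0.0595
```

```bash
python3 look.py s11 150 240 250 370
```

```text
[0.5424 0.0302 0.1469] [-90.     0.   -52.03] 17.85 [ 0.83  0.35 -1.14] [ 0.01 -0.11 -0.02] 0.0594 [ 32.2  13.  -42.6 103.5   9.5  67.2  24.5]
```

View pics/s11.png

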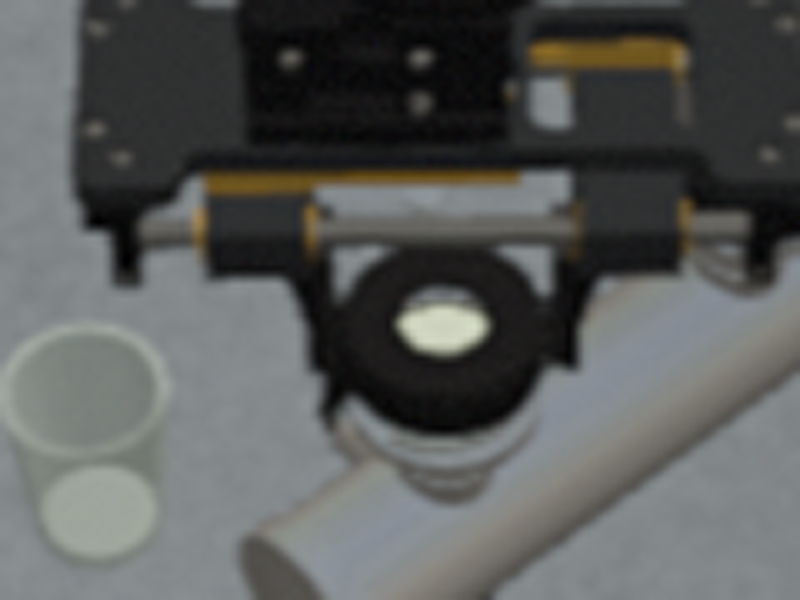

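{"name": "move_arm", "arguments": {
  "moves": [
    [0,1,0,0,0,0],
    [0,2,0,0,0,0],
    [0,3,0,0,0,0],
    [0,3,0,0,0,0]
  ]
}}

```text
time_s: 18.18
tool_pos: [0.5429, 0.0305, 0.1447]
tool_rot: [-89.9, -0.0, -52.0]
force: [0.2, 0.9, 3.3]
grip_width: 0.0594
```

{"name": "move_arm", "arguments": {
  "moves": [
    [0,1,0,0,0,0],
    [0,2,0,0,0,0],
    [0,3,0,0,0,0],
    [0,3,0,0,0,0]
  ]
}}

```text
time_s: 18.52
tool_pos: [0.5421, 0.0298, 0.1405]
tool_rot: [-90.0, 0.0, -52.1]
force: [-0.1, 0.1, -0.4]
grip_width: 0.0594
```

{"name": "move_arm", "arguments": {
  "moves": [
    [0,0.8,0,0,0,0],
    [0,1.6,0,0,0,0],
    [0,2.4,0,0,0,0],
    [0,2.4,0,0,0,0],
    [0,2.4,0,0,0,0]
  ]
}}

```text
time_s: 18.93
tool_pos: [0.5422, 0.0299, 0.1392]
tool_rot: [-90.1, -0.0, -52.0]
force: [-3.0, -1.0, 5.4]
grip_width: 0.0595
```

```bash
python3 look.py s12 150 240 250 370
```

```text
[0.5422 0.0299 0.1392] [-9.005e+01 -1.000e-02 -5.204e+01] 18.98 [-2.81 -0.66  5.84] [-0.12  0.38 -0.04] 0.0592 [ 32.   13.5 -42.5 104.    9.9  66.4  24.2]
```

View pics/s12.png

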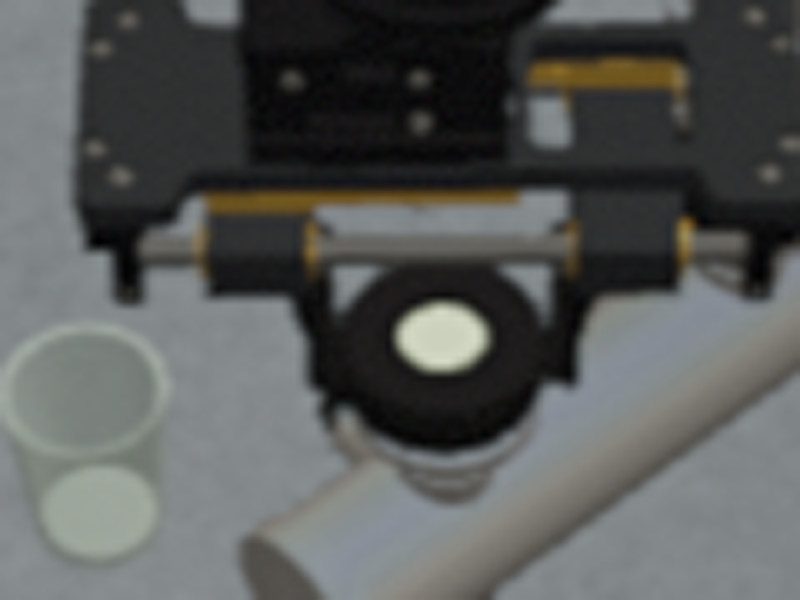

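{"name": "move_arm", "arguments": {
  "moves": [
    [-0.3,0.3,-0.4,0,5,0],
    [-0.3,0.7,-0.4,0,10,0],
    [-0.3,1.0,-0.4,0,15,0],
    [-0.3,1.3,-0.4,0,20,0],
    [-0.3,1.7,-0.4,0,25,0],
    [-0.3,2.0,-0.4,0,30,0],
    [-0.3,2.3,-0.4,0,35,0],
    [-0.3,2.7,-0.4,0,40,0],
    [-0.3,2.7,-0.4,0,40,0]
  ]
}}

```text
time_s: 19.73
tool_pos: [0.5424, 0.03, 0.1366]
tool_rot: [-89.9, -0.0, -92.2]
force: [0.3, -0.4, 4.4]
grip_width: 0.059
```

```bash
python3 look.py s13 150 240 250 370
```

```text
[0.5424 0.0302 0.1366] [-89.93  -0.   -91.96] 19.78 [-0.28 -0.07  5.99] [-0.14 -0.02 -0.1 ] 0.0596 [ 27.6  12.6 -37.5 104.3   8.4  65.7 -14.6]
```

View pics/s13.png

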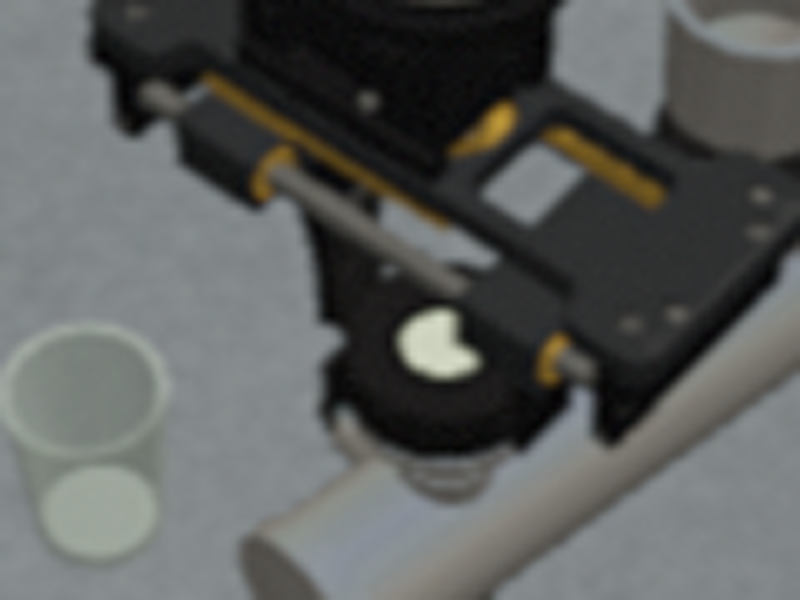

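{"name": "move_arm", "arguments": {
  "moves": [
    [0,0.3,0,0,5,0],
    [0,0.7,0,0,10,0],
    [0,1.0,0,0,15,0],
    [0,1.3,0,0,20,0],
    [0,1.7,0,0,25,0],
    [0,2.0,0,0,30,0],
    [0,2.0,0,0,30,0]
  ]
}}

```text
time_s: 20.37
tool_pos: [0.5429, 0.03, 0.1357]
tool_rot: [-89.9, 0.0, -122.1]
force: [-1.7, -0.4, 10.7]
grip_width: 0.0595
```

```bash
python3 look.py s14 150 240 250 370
```

```text
[0.5429 0.0301 0.1357] [-8.9870e+01  4.0000e-02 -1.2194e+02] 20.42 [-2.26 -0.63  9.65] [-0.12  0.46 -0.11] 0.0594 [ 24.6  12.2 -34.  104.5   7.5  65.5 -43.9]
```

View pics/s14.png

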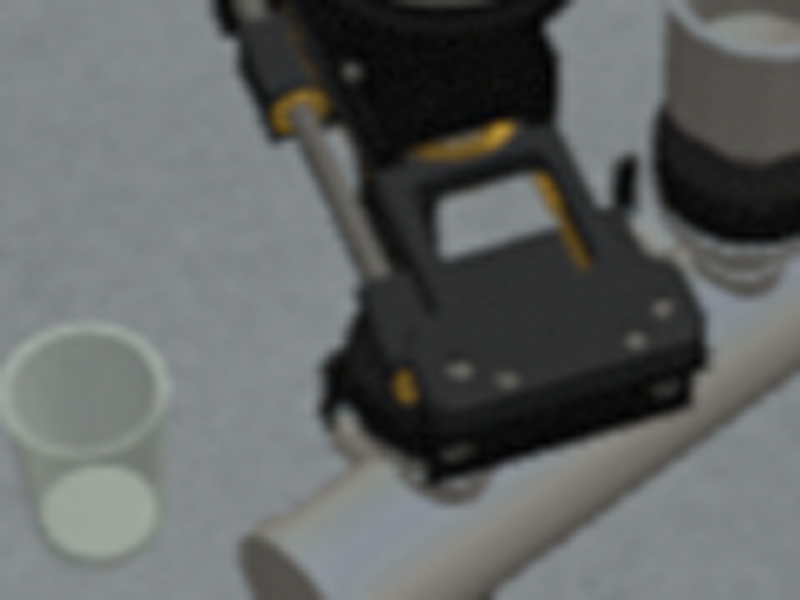

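{"name": "move_arm", "arguments": {
  "moves": [
    [-0.3,0,0.3,0,5,0],
    [-0.3,0,0.3,0,10,0],
    [-0.3,0,0.3,0,15,0],
    [-0.3,0,0.3,0,20,0],
    [-0.3,0,0.3,0,25,0],
    [-0.3,0,0.3,0,29,0],
    [-0.3,0,0.3,0,29,0]
  ]
}}

```text
time_s: 21.0
tool_pos: [0.5433, 0.0307, 0.1354]
tool_rot: [-89.9, 0.1, -150.9]
force: [-1.2, -1.1, 8.5]
grip_width: 0.0595
```

```bash
python3 look.py s15 150 240 250 370
```

```text
[0.5433 0.0307 0.1354] [-8.9900e+01  1.1000e-01 -1.5081e+02] 21.05 [-1.11 -0.44  8.6 ] [-0.11  0.22  0.23] 0.0595 [ 21.7  11.8 -30.8 104.5   6.7  65.3 -72.1]
```

View pics/s15.png

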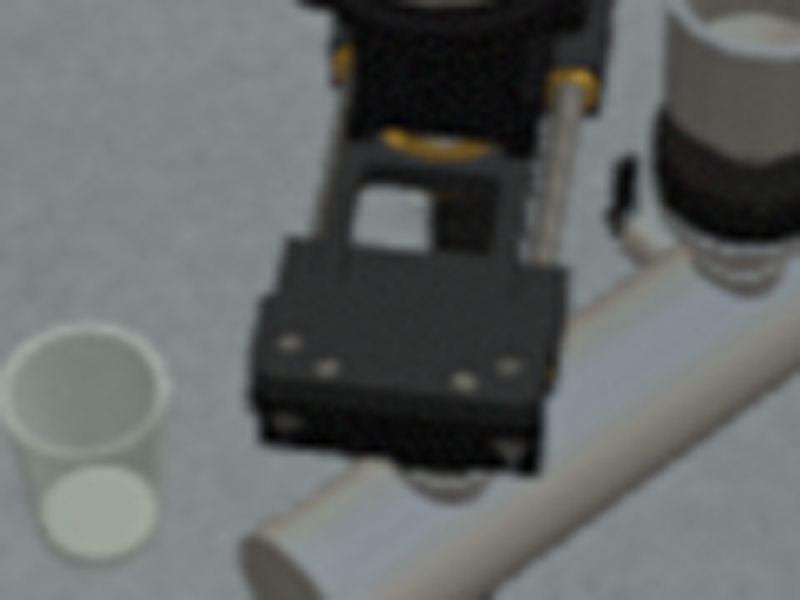

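{"name": "move_arm", "arguments": {
  "moves": [
    [0,0,0,0,0,0],
    [0,0,0,0,0,0],
    [0,0,0,0,0,0],
    [0,0,0,0,-7,0],
    [0,0,0,0,-14,0],
    [0,0,0,0,-21,0],
    [0,0,0,0,-28,0],
    [0,0,0,0,-35,0],
    [0,0,0,0,-42,0],
    [0,0,0,0,-49,0],
    [0,0,0,0,-56,0],
    [0,0,0,0,-63,0],
    [0,0,0,0,-70,0],
    [0,0,0,0,-77,0],
    [0,0,0,0,-84,0],
    [0,0,0,0,-90,0],
    [0,0,0,0,-90,0],
    [0,0,0,0,-90,0]
  ],
  "claw": 76
}}

```text
time_s: 22.55
tool_pos: [0.5419, 0.0301, 0.1334]
tool_rot: [-90.0, 0.0, -61.2]
force: [-0.4, -0.3, -0.0]
grip_width: 0.0758
```

```bash
python3 look.py s16 150 240 250 370; python3 - <<'E'
from rfit import *
D=[np.where((d:=read_camera("scene")[1])>0,d,np.nan) for k in range(4)]
W=cloud("scene",np.nanmedian(D,0)); 
q=W[185:220,295:340].reshape(-1,3); q=q[(q[:,2]>.128)&(q[:,2]<.145)&(np.hypot(q[:,0]-.543,q[:,1]-.031)<.028)]
r=np.hypot(q[:,0]-.543,q[:,1]-.031)
for n,m in (("flange",r>.014),("disc",r<.010)):
    P=q[m]; A=np.c_[P[:,:2]-[.543,.031],np.ones(len(P))]; print(n,len(P),np.linalg.lstsq(A,P[:,2],rcond=None)[0].round(4))
E
```

```text
[0.542  0.0301 0.1335] [-9.003e+01  3.000e-02 -6.120e+01] 22.6 [-0.16 -0.57  0.11] [ 0.   -0.13  0.03] 0.0761 [ 30.9  13.6 -41.2 104.4   9.7  65.7  15.2]
flange 365 [ 0.0063 -0.0012  0.1367]
disc 68 [ 0.0204 -0.0337  0.1328]
```

View pics/s16.png

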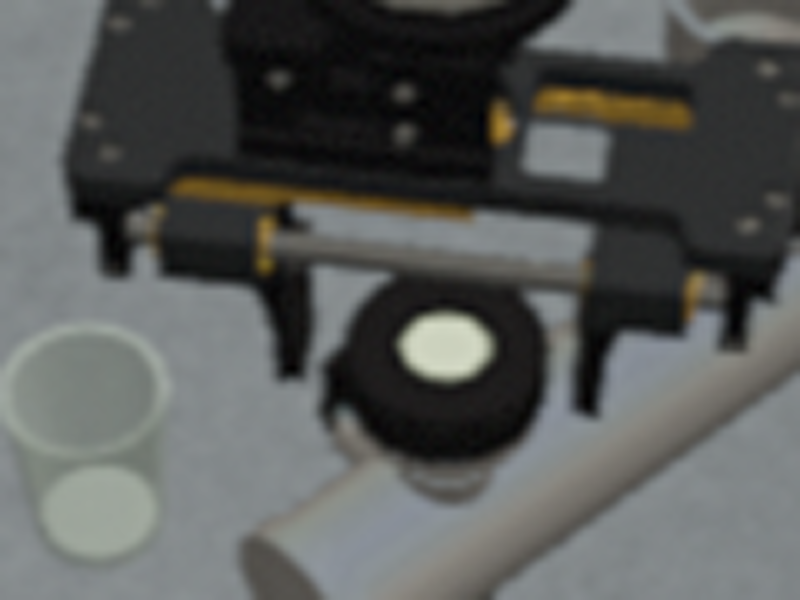

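{"name": "move_arm", "arguments": {
  "moves": [
    [0,0,0,0,0,0],
    [0,0,0,0,0,0],
    [0,0,0,0,0,0],
    [0,0,0,0,0,0],
    [0,0,0,0,5,0],
    [0,0,0,0,10,0],
    [0,0,0,0,15,0],
    [0,0,0,0,15,0]
  ],
  "claw": 50,
  "newtons": 40
}}

```text
time_s: 23.47
tool_pos: [0.5422, 0.0311, 0.1341]
tool_rot: [-90.0, -0.0, -76.0]
force: [0.5, 1.5, 1.1]
grip_width: 0.0591
```

```bash
python3 look.py s17 150 240 250 370
```

```text
[0.5422 0.031  0.1341] [-9.000e+01  2.000e-02 -7.587e+01] 23.52 [0.08 2.12 0.93] [ 0.35 -0.01  0.41] 0.0592 [ 29.2  13.2 -39.4 104.4   9.1  65.6   0.9]
```

{"name": "move_arm", "arguments": {
  "moves": [
    [0,0,0,0,4,0],
    [0,0,0,0,8,0],
    [0,0,0,0,12,0],
    [0,0,0,0,12,0]
  ]
}}

```text
time_s: 23.85
tool_pos: [0.5414, 0.031, 0.1342]
tool_rot: [-90.1, 0.0, -88.0]
force: [-3.0, 0.6, 4.3]
grip_width: 0.0594
```

```bash
python3 look.py s18 150 240 250 370
```

```text
[0.5414 0.031  0.1341] [-9.013e+01  7.000e-02 -8.796e+01] 23.9 [-3.6   1.71  5.24] [ 0.5   1.3  -0.33] 0.0596 [ 27.9  12.9 -37.9 104.4   8.6  65.7 -10.8]
```

{"name": "move_arm", "arguments": {
  "moves": [
    [0,0,0,0,4,0],
    [0,0,0,0,8,0],
    [0,0,0,0,12,0],
    [0,0,0,0,12,0]
  ]
}}

```text
time_s: 24.23
tool_pos: [0.5406, 0.0285, 0.1347]
tool_rot: [-90.2, -0.2, -100.2]
force: [-5.9, -1.9, 11.5]
grip_width: 0.0592
```

```bash
python3 look.py s19 150 240 250 370;  python3 - <<'E'
from rfit import *
D=[np.where((d:=read_camera("scene")[1])>0,d,np.nan) for k in range(4)]
W=cloud("scene",np.nanmedian(D,0)); 
q=W[185:220,295:340].reshape(-1,3); q=q[(q[:,2]>.128)&(q[:,2]<.145)&(np.hypot(q[:,0]-.543,q[:,1]-.031)<.028)]
r=np.hypot(q[:,0]-.543,q[:,1]-.031)
for n,m in (("flange",r>.014),("disc",r<.010)):
    P=q[m]; A=np.c_[P[:,:2]-[.543,.031],np.ones(len(P))]; print(n,len(P),np.linalg.lstsq(A,P[:,2],rcond=None)[0].round(4))
E
```

```text
[0.5406 0.0285 0.1347] [ -90.24   -0.13 -100.21] 24.28 [-7.31 -1.81 12.25] [ 0.02  2.54 -1.04] 0.0593 [ 26.7  12.6 -36.3 104.4   8.2  65.8 -22.5]
flange 221 [-0.0526  0.0332  0.1365]
disc 10 [ 0.0339 -0.1007  0.132 ]
```

View pics/s19.png

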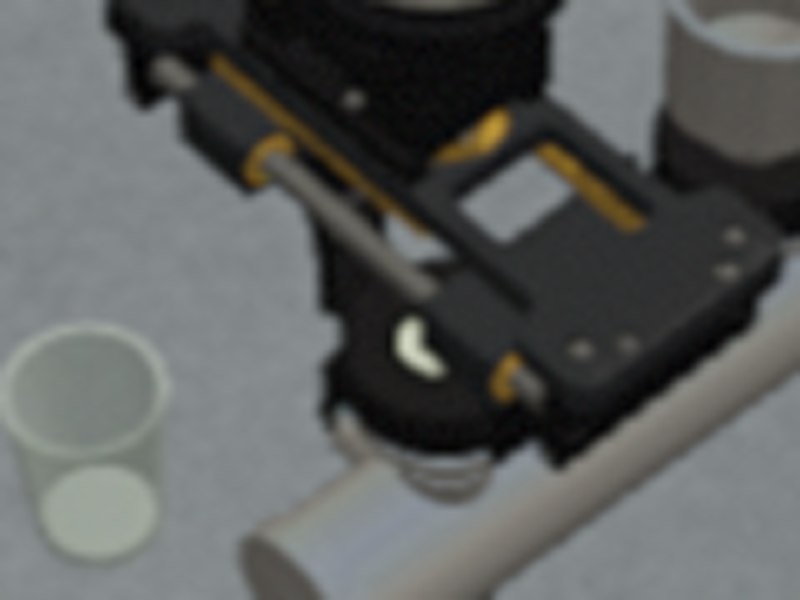

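{"name": "move_arm", "arguments": {
  "moves": [
    [0,0,0,0,0,0],
    [0,0,0,0,0,0],
    [0,0,0,0,0,0],
    [0,0,0,0,-7,0],
    [0,0,0,0,-14,0],
    [0,0,0,0,-21,0],
    [0,0,0,0,-28,0],
    [0,0,0,0,-35,0],
    [0,0,0,0,-40,0],
    [0,0,0,0,-40,0]
  ],
  "claw": 76
}}

```text
time_s: 25.32
tool_pos: [0.5426, 0.0299, 0.1336]
tool_rot: [-90.0, -0.0, -59.9]
force: [0.3, -0.4, 0.8]
grip_width: 0.0758
```

```bash
cat > chk.py <<'E'
from rfit import *
D=[];G=[]
for k in range(5):
    p,d=read_camera("scene"); D.append(np.where(d>0,d,np.nan)); G.append(p.astype(np.float32))
W=cloud("scene",np.nanmedian(D,0)); g=cv2.cvtColor(np.mean(G,0).astype(np.uint8),cv2.COLOR_RGB2GRAY).astype(np.float32)
q=W[185:222,293:342].reshape(-1,3); q=q[(q[:,2]>.128)&(q[:,2]<.145)&(np.hypot(q[:,0]-.543,q[:,1]-.031)<.029)]
r=np.hypot(q[:,0]-.543,q[:,1]-.031)
for n,m in (("flange",r>.0145),("disc",r<.009)):
    P=q[m]; A=np.c_[P[:,:2]-[.543,.031],np.ones(len(P))]; s=np.linalg.lstsq(A,P[:,2],rcond=None)[0]; k=np.abs(P[:,2]-A@s)<.002
    print(n,len(P),np.linalg.lstsq(A[k],P[k,2],rcond=None)[0].round(4),np.median(P[:,2]).round(4),"mean xy",P[:,:2].mean(0).round(4))
gg=cv2.resize(g[185:222,293:342],None,fx=8,fy=8,interpolation=cv2.INTER_CUBIC)
cs,h=cv2.findContours((gg<110).astype(np.uint8),cv2.RETR_CCOMP,cv2.CHAIN_APPROX_NONE)
for q,hh in zip(cs,h[0]):
    if hh[3]>=0 and cv2.contourArea(q)>1500:
        uv=(q[:,0]+.5)/8-.5+[293,185]; x,e=circ(onplane("scene",uv,.135)); print("hole",x.round(4),e.round(5),uv.mean(0).round(2))
E
python3 look.py s20 150 240 250 370; python3 chk.py
```

```text
[0.5425 0.0299 0.1336] [-8.998e+01  1.000e-02 -6.013e+01] 25.37 [-0.3  -0.9  -0.92] [-0.03 -0.14 -0.03] 0.0759 [ 30.9  13.6 -41.3 104.3   9.8  65.7  16.2]
flange 453 [-0.0717  0.0542  0.1371] 0.1366 mean xy [0.5463 0.0261]
disc 56 [-0.0421  0.001   0.1332] 0.1332 mean xy [0.5431 0.0308]
hole [0.5429 0.0319 0.0129] 0.00022 [316.2  200.71]
hole [0.5102 0.0243 0.0117] 0.00457 [299.42 195.66]
```

View pics/s20.png

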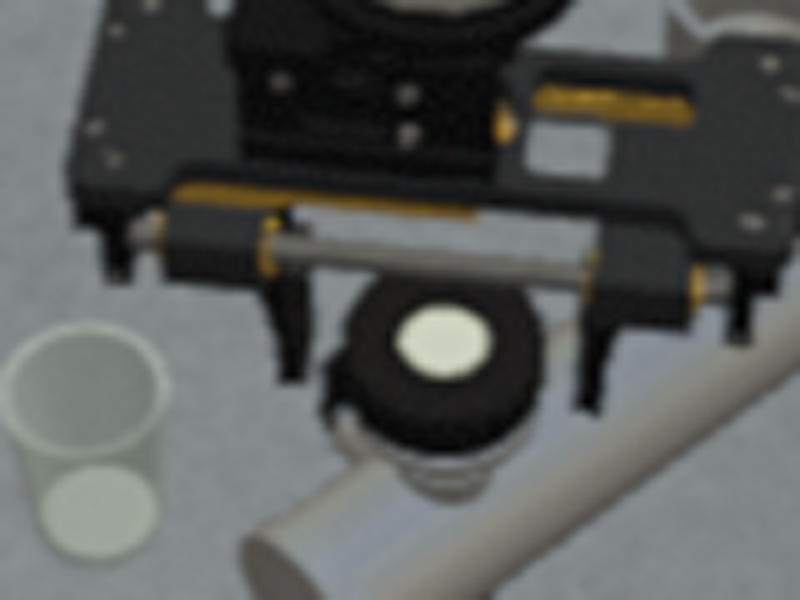

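```bash
sed -i 's/<.029)/<.0265)/' chk.py; python3 chk.py
```

```text
flange 330 [-0.059   0.0324  0.1372] 0.137 mean xy [0.5442 0.0287]
disc 59 [-0.0096  0.0376  0.1332] 0.1331 mean xy [0.543  0.0309]
hole [0.5429 0.0319 0.0129] 0.00022 [316.2  200.71]
hole [0.5101 0.0245 0.0119] 0.00466 [299.42 195.61]
```

```bash
python3 - <<'E'
from h import *
for c in ("top","scene"):
    z=np.load(f"{c}_avg.npz"); W=cloud(c,z['de']); 
    g=z['im'].mean(2)
    d=np.hypot(W[...,0]-.5425,W[...,1]-.0302); m=(d<.085)&(d>.03)&(W[...,2]>.088)
    n,l=cv2.connectedComponents(m.astype(np.uint8))
    for k in range(1,n):
        P=W[l==k]
        if len(P)>4: print(c,len(P),P.mean(0).round(4),P.min(0).round(4),P.max(0).round(4),"r",d[l==k].min().round(3),d[l==k].max().round(3),"gray",g[l==k].mean().round(0))
E
```

{"name": "move_arm", "arguments": {
  "moves": [
    [0,-15,0,0,0,0],
    [0,-45,0,0,0,0],
    [25,-60,-14,0,0,0],
    [58,-60,-33,0,0,0],
    [92,-60,-53,0,0,0],
    [125,-60,-72,0,0,0],
    [155,-60,-90,0,0,0],
    [165,-60,-95,0,0,0]
  ]
}}

```text
time_s: 26.53
tool_pos: [0.5411, -0.1679, 0.1936]
tool_rot: [-90.1, -0.1, -60.5]
force: [-0.8, -1.5, -0.2]
grip_width: 0.0762
```

```bash
cat > chk2.py <<'E'
from h import *
import sys
tag=sys.argv[1]
for c,(u0,v0),cc in (("top",(286,263),(.5419,.0297)),("scene",(316,203),(.5431,.031))):
    D=[];G=[]
    for k in range(5):
        p,d=read_camera(c); D.append(np.where(d>0,d,np.nan)); G.append(p.astype(np.float32))
    W=cloud(c,np.nanmedian(D,0)); im=np.mean(G,0)
    cv2.imwrite(f"pics/{tag}_{c}.png",cv2.resize(np.clip(im[v0-30:v0+30,u0-40:u0+40]*1.3,0,255).astype(np.uint8),None,fx=10,fy=10,interpolation=cv2.INTER_CUBIC)[:,:,::-1])
    q=W[v0-25:v0+25,u0-25:u0+25].reshape(-1,3); q=q[(q[:,2]>.127)&(q[:,2]<.148)]; r=np.hypot(q[:,0]-cc[0],q[:,1]-cc[1])
    for n,m in (("flange",(r>.0145)&(r<.026)),("disc",r<.009)):
        P=q[m]; A=np.c_[P[:,:2]-cc,np.ones(len(P))]
        for _ in range(3):
            s=np.linalg.lstsq(A,P[:,2],rcond=None)[0]; k=np.abs(P[:,2]-A@s)<.0015+.001*(_==0); P=P[k];A=A[k]
        print(c,n,len(P),s.round(4),"std",(P[:,2]-A@s).std().round(5))
    g=cv2.resize(cv2.cvtColor(im.astype(np.uint8),cv2.COLOR_RGB2GRAY)[v0-25:v0+25,u0-25:u0+25],None,fx=8,fy=8,interpolation=cv2.INTER_CUBIC)
    cs,h=cv2.findContours((g<75).astype(np.uint8),cv2.RETR_CCOMP,cv2.CHAIN_APPROX_NONE)
    for q,hh in zip(cs,h[0]):
        if cv2.contourArea(q)>1500:
            uv=(q[:,0]+.5)/8-.5+[u0-25,v0-25]; x,e=circ(onplane(c,uv,.1345)); print(c,"in" if hh[3]>=0 else "out",x.round(4),e.round(5),uv.mean(0).round(2))
E
python3 chk2.py a; python3 -c "
from h import *
o=env.get_obs();print(o['time_s'],o['tool_pos'],o['force'],o['wrist_torque'])"
```

```text
top flange 439 [-0.063   0.0383  0.1365] std 0.00064
top disc 77 [-0.0479  0.0432  0.1323] std 0.00067
top out [0.4996 0.018  0.0053] 0.001 [288.9  285.34]
top out [0.5402 0.0296 0.0304] 0.00163 [284.96 261.35]
top in [0.5414 0.0304 0.0126] 0.00031 [283.83 261.04]
scene flange 305 [-0.0598  0.0349  0.1373] std 0.00066
scene disc 53 [-0.0377  0.024   0.1332] std 0.00064
scene out [0.5405 0.0182 0.0388] 0.00963 [307.9  208.37]
scene in [0.5427 0.0322 0.0138] 0.00019 [316.18 200.73]
27.0333 [ 0.54263453 -0.15876952  0.19408614] [-0.0637122   0.36523403 -0.00515396] [-0.01602258 -0.10728629 -0.00306555]
```

View pics/a_top.png

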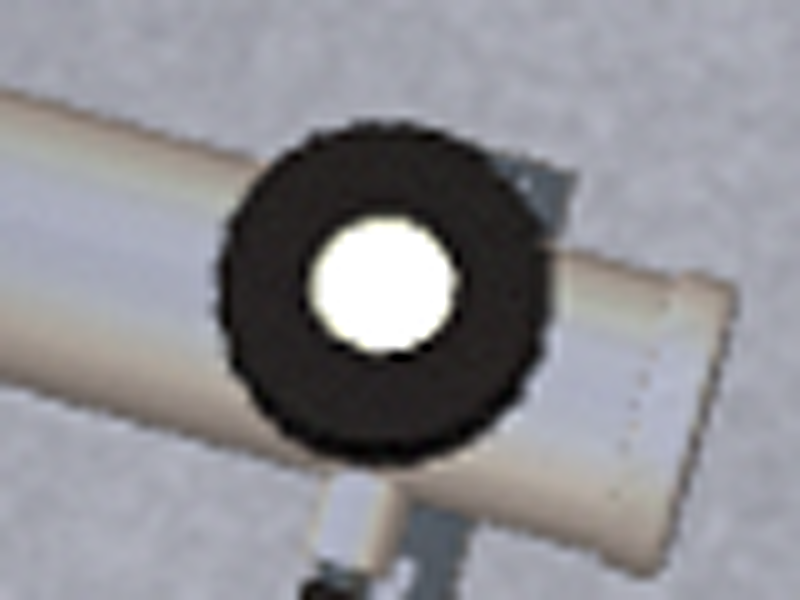

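View pics/a_scene.png

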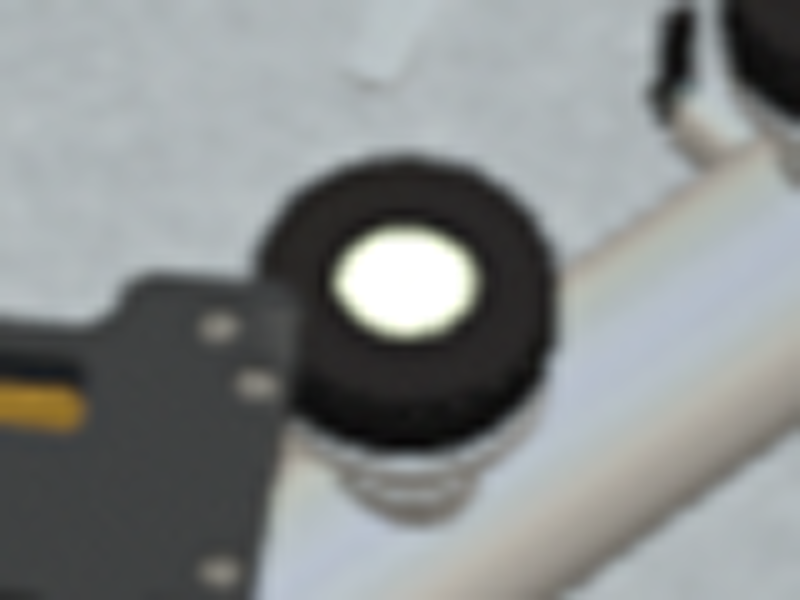

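```bash
python3 - <<'E'
from h import *
print(mv((.5425,-.1602,.1944,-60),(.5422,.03,.18,-121)))
E
```

```text
[-164.9, 14.4, 94.8, 0.0, 61.0, 0.0]
```

{"name": "move_arm", "arguments": {
  "moves": [
    [-33,0,19,0,7,0],
    [-66,0,38,0,14,0],
    [-99,0,57,0,21,0],
    [-132,5,76,0,28,0],
    [-164.9,10,94.8,0,35,0],
    [-164.9,14.4,94.8,0,42,0],
    [-164.9,14.4,94.8,0,49,0],
    [-164.9,14.4,94.8,0,56,0],
    [-164.9,14.4,94.8,0,61,0],
    [-164.9,30,94.8,0,61,0],
    [-164.9,45,94.8,0,61,0],
    [-164.9,55,94.8,0,61,0],
    [-164.9,58.4,94.8,0,61,0],
    [-164.9,58.4,94.8,0,61,0],
    [-164.9,58.4,94.8,0,61,0]
  ]
}}

```text
time_s: 28.28
tool_pos: [0.5424, 0.0302, 0.1359]
tool_rot: [-90.0, 0.0, -121.0]
force: [0.5, 0.5, 0.6]
grip_width: 0.0758
```

{"name": "move_arm", "arguments": {
  "moves": [
    [0,0,0,0,0,0],
    [0,0,0,0,0,0],
    [0,0,0,0,0,0],
    [0,0,0,0,0,0],
    [0,0,0,0,0,0]
  ],
  "claw": 50,
  "newtons": 40
}}

```text
time_s: 28.7
tool_pos: [0.5411, 0.031, 0.1359]
tool_rot: [-90.1, -0.0, -121.0]
force: [-5.5, 2.1, 6.7]
grip_width: 0.0592
```

```bash
python3 look.py s21 150 240 250 370
```

```text
[0.5411 0.031  0.1359] [-9.0130e+01 -3.0000e-02 -1.2101e+02] 28.75 [-4.8   2.61  6.06] [0.59 1.24 0.01] 0.059 [ 26.1  12.4 -35.8 104.4   7.9  65.8 -43.3]
```

{"name": "move_arm", "arguments": {
  "moves": [
    [0,0,0,0,-5,0],
    [0,0,0,0,-10,0],
    [0,0,0,0,-15,0],
    [0,0,0,0,-20,0],
    [0,0,0,0,-20,0]
  ]
}}

```text
time_s: 29.17
tool_pos: [0.5417, 0.032, 0.1359]
tool_rot: [-90.1, 0.1, -100.8]
force: [-3.8, 4.9, 3.1]
grip_width: 0.0598
```

```bash
python3 look.py s22 150 240 250 370
```

```text
[0.5417 0.032  0.1359] [-9.0060e+01  9.0000e-02 -1.0084e+02] 29.22 [-3.42  3.83  2.66] [0.81 0.73 0.45] 0.0594 [ 28.1  12.8 -38.2 104.3   8.5  65.8 -23.7]
```

{"name": "move_arm", "arguments": {
  "moves": [
    [0,0,0,0,-5,0],
    [0,0,0,0,-10,0],
    [0,0,0,0,-15,0],
    [0,0,0,0,-20,0],
    [0,0,0,0,-20,0]
  ]
}}

```text
time_s: 29.63
tool_pos: [0.5425, 0.0299, 0.136]
tool_rot: [-89.9, -0.1, -80.8]
force: [-2.6, -0.4, 3.2]
grip_width: 0.0588
```

```bash
python3 look.py s23 150 240 250 370
```

```text
[0.5425 0.0299 0.1359] [-8.995e+01 -5.000e-02 -8.103e+01] 29.68 [-2.38 -0.17  4.21] [ 0.04 -0.03  0.74] 0.0592 [ 30.3  13.3 -40.6 104.3   9.5  65.8  -4.4]
```

View pics/s23.png

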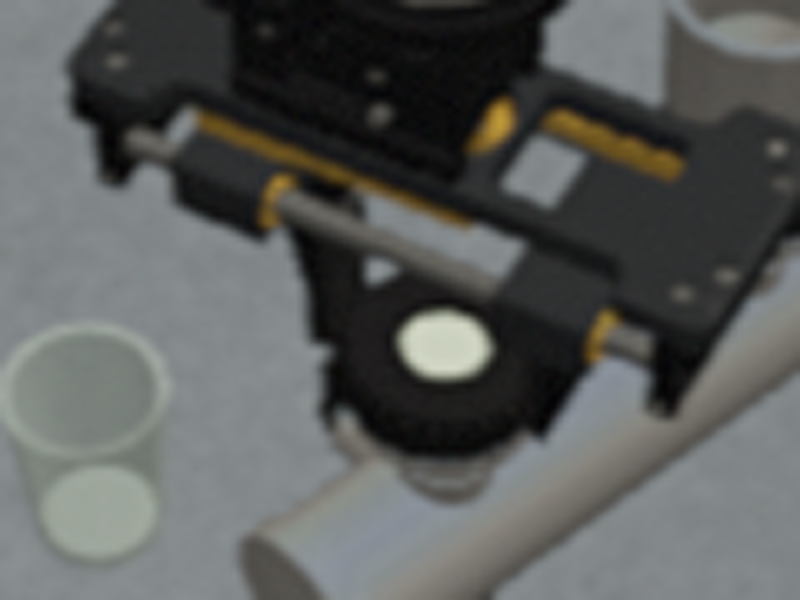

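```bash
python3 chk.py; python3 look.py s24 150 240 250 370
```

```text
flange 237 [-0.0542 -0.0364  0.1372] 0.1377 mean xy [0.5414 0.0229]
disc 51 [-0.0285 -0.0447  0.1333] 0.1333 mean xy [0.5429 0.0314]
hole [0.5438 0.0309 0.0127] 0.00042 [316.19 201.29]
[0.5425 0.03   0.1359] [-8.995e+01 -3.000e-02 -8.106e+01] 29.98 [-2.35 -0.34  4.44] [-0.01 -0.02  0.58] 0.0588 [ 30.3  13.3 -40.5 104.3   9.4  65.8  -4.5]
```

{"name": "move_arm", "arguments": {
  "moves": [
    [0,0,0,0,0,0],
    [0,0,0,0,0,0],
    [0,0,0,0,-7,0],
    [0,0,0,0,-14,0],
    [0,0,0,0,-21,0],
    [0,0,0,0,-27,0],
    [0,0,0,0,-27,0]
  ],
  "claw": 76
}}

```text
time_s: 30.57
tool_pos: [0.5421, 0.0297, 0.135]
tool_rot: [-90.0, 0.0, -54.0]
force: [-0.4, -0.1, -0.4]
grip_width: 0.0759
```

```bash
python3 chk.py; python3 look.py s25 150 240 250 370
```

```text
flange 327 [-0.0191 -0.0332  0.1371] 0.1372 mean xy [0.5434 0.0303]
disc 56 [-0.0058 -0.0668  0.1332] 0.1333 mean xy [0.5427 0.0309]
hole [0.5436 0.0308 0.0125] 0.00037 [316.09 201.31]
hole [0.5106 0.0233 0.012 ] 0.00423 [299.26 195.83]
[0.5422 0.0299 0.1355] [-90.    -0.   -54.14] 30.87 [ 0.56 -0.06 -0.38] [ 0.03 -0.17 -0.01] 0.0759 [ 33.3  14.  -44.1 104.2  10.6  66.   21.6]
```

View pics/s25.png

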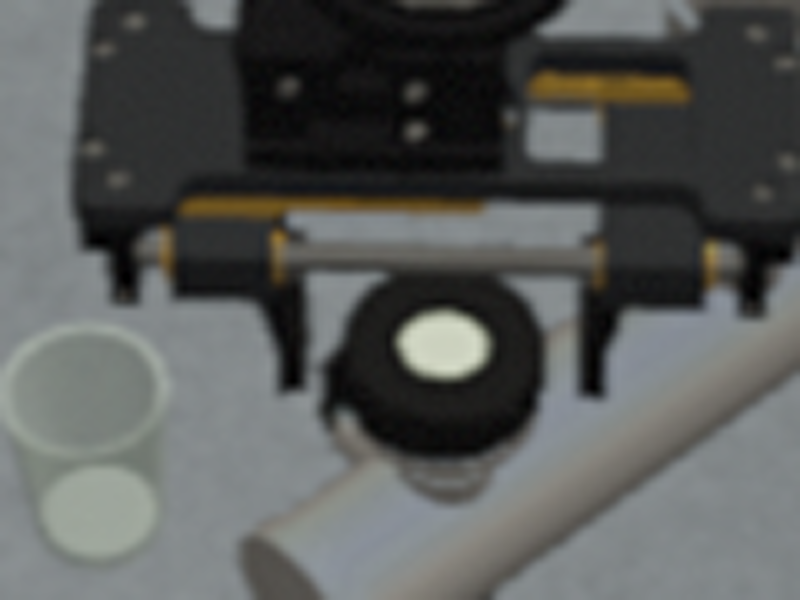

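{"name": "move_arm", "arguments": {
  "moves": [
    [0,0,0,0,7,0],
    [0,0,0,0,14,0],
    [0,0,0,0,21,0],
    [0,0,0,0,28,0],
    [0,0,0,0,35,0],
    [0,0,0,0,42,0],
    [0,0,0,0,49,0],
    [0,0,0,0,56,0],
    [0,0,0,0,63,0],
    [0,0,0,0,70,0],
    [0,0,0,0,77,0],
    [0,0,0,0,84,0],
    [0,0,0,0,91,0],
    [0,0,0,0,96,0],
    [0,0,0,0,96,0]
  ]
}}

```text
time_s: 32.12
tool_pos: [0.5422, 0.0301, 0.1356]
tool_rot: [-90.0, 0.0, -150.2]
force: [-0.5, 0.1, -0.2]
grip_width: 0.0761
```

{"name": "move_arm", "arguments": {
  "moves": [
    [0,0,0,0,0,0],
    [0,0,0,0,0,0],
    [0,0,0,0,0,0],
    [0,0,0,0,0,0],
    [0,0,0,0,-5,0],
    [0,0,0,0,-10,0],
    [0,0,0,0,-15,0],
    [0,0,0,0,-20,0]
  ],
  "claw": 50,
  "newtons": 30
}}

```text
time_s: 32.78
tool_pos: [0.5422, 0.0303, 0.1355]
tool_rot: [-90.0, 0.0, -129.8]
force: [0.0, 0.6, 0.2]
grip_width: 0.0592
```

```bash
python3 look.py s26 150 240 250 370
```

```text
[0.5424 0.0303 0.1355] [-8.9990e+01  4.0000e-02 -1.2953e+02] 32.83 [ 1.36 -0.09 -1.39] [ 0.11 -0.28  0.06] 0.0593 [ 25.1  12.3 -34.6 104.4   7.6  65.6 -51.5]
```

{"name": "move_arm", "arguments": {
  "moves": [
    [0,0,0,0,-6,0],
    [0,0,0,0,-12,0],
    [0,0,0,0,-18,0],
    [0,0,0,0,-24,0],
    [0,0,0,0,-30,0],
    [0,0,0,0,-36,0],
    [0,0,0,0,-42,0],
    [0,0,0,0,-48,0],
    [0,0,0,0,-48,0]
  ]
}}

```text
time_s: 33.58
tool_pos: [0.5424, 0.0315, 0.1374]
tool_rot: [-90.0, 0.1, -81.8]
force: [-4.0, 0.9, 11.6]
grip_width: 0.059
```

```bash
python3 look.py s27 150 240 250 370
```

```text
[0.5425 0.0311 0.1375] [-8.995e+01  2.000e-02 -8.203e+01] 33.63 [-3.33  0.6  11.35] [0.22 0.93 0.03] 0.0593 [ 30.   13.1 -40.3 104.2   9.2  66.   -5.4]
```

View pics/s27.png

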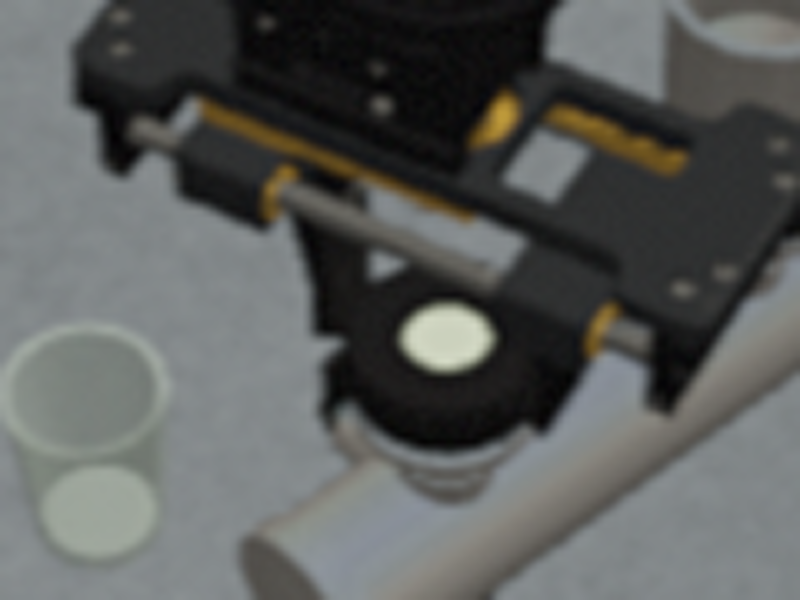

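{"name": "move_arm", "arguments": {
  "moves": [
    [0,0,0,0,6,0],
    [0,0,0,0,12,0],
    [0,0,0,0,18,0],
    [0,0,0,0,24,0],
    [0,0,0,0,30,0],
    [0,0,0,0,36,0],
    [0,0,0,0,42,0],
    [0,0,0,0,48,0],
    [0,0,0,0,54,0],
    [0,0,0,0,54,0]
  ]
}}

```text
time_s: 34.47
tool_pos: [0.5423, 0.0303, 0.1354]
tool_rot: [-90.0, 0.0, -136.3]
force: [1.5, 1.2, -1.2]
grip_width: 0.0593
```

```bash
python3 look.py s28 150 240 250 370
```

```text
[0.5423 0.0303 0.1354] [-9.0000e+01  3.0000e-02 -1.3599e+02] 34.52 [ 1.49  1.55 -0.77] [ 0.23 -0.32 -0.09] 0.0593 [ 24.4  12.2 -33.7 104.5   7.4  65.5 -57.8]
```

{"name": "move_arm", "arguments": {
  "moves": [
    [0,0,0,0,5,0],
    [0,0,0,0,10,0],
    [0,0,0,0,15,0],
    [0,0,0,0,17,0],
    [0,0,0,0,17,0]
  ]
}}

```text
time_s: 34.93
tool_pos: [0.5421, 0.0307, 0.1352]
tool_rot: [-90.1, 0.0, -153.0]
force: [1.2, 1.4, -3.4]
grip_width: 0.0591
```

```bash
python3 look.py s29 150 240 250 370
```

```text
[0.5421 0.0307 0.1352] [-9.0070e+01  2.0000e-02 -1.5292e+02] 34.98 [ 1.46  1.94 -3.66] [ 0.88 -0.25 -0.18] 0.0591 [ 22.8  11.9 -31.9 104.5   6.8  65.5 -74.3]
```

{"name": "move_arm", "arguments": {
  "moves": [
    [0,0,0,0,0,0],
    [0,0,0,0,0,0],
    [0,0,0,0,-7,0],
    [0,0,0,0,-14,0],
    [0,0,0,0,-21,0],
    [0,0,0,0,-28,0],
    [0,0,0,0,-35,0],
    [0,0,0,0,-42,0],
    [0,0,0,0,-49,0],
    [0,0,0,0,-56,0],
    [0,0,0,0,-63,0],
    [0,0,0,0,-70,0],
    [0,0,0,0,-77,0],
    [0,0,0,0,-84,0],
    [0,0,0,0,-91,0],
    [0,0,0,0,-95,0],
    [0,0,0,0,-95,0]
  ],
  "claw": 76
}}

```text
time_s: 36.4
tool_pos: [0.5422, 0.0292, 0.1357]
tool_rot: [-90.0, -0.1, -57.9]
force: [0.1, -1.0, -0.9]
grip_width: 0.076
```

```bash
python3 chk.py; python3 look.py s30 150 240 250 370
```

```text
flange 333 [-0.0019 -0.0039  0.1367] 0.1367 mean xy [0.5434 0.0299]
disc 56 [0.0003 0.0154 0.1329] 0.133 mean xy [0.5431 0.0311]
hole [0.5439 0.0309 0.0125] 0.00034 [316.25 201.34]
[0.5422 0.0298 0.1356] [-9.001e+01 -2.000e-02 -5.808e+01] 36.7 [-0.58 -0.45 -0.02] [ 0.07 -0.12 -0.02] 0.0761 [ 32.5  13.8 -43.2 104.2  10.3  66.   17.9]
```

View pics/s30.png

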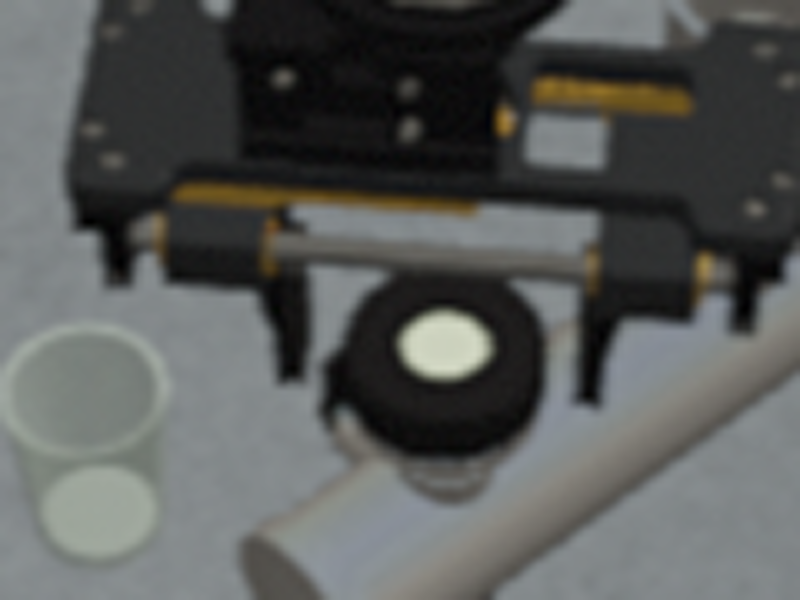

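{"name": "move_arm", "arguments": {
  "moves": [
    [0,0.3,0,0,0,0],
    [0,0.3,0,0,0,0],
    [0,0.3,0,0,0,0],
    [0,0.3,0,0,0,0],
    [0,0.3,0,0,0,0]
  ],
  "claw": 50,
  "newtons": 30
}}

```text
time_s: 37.12
tool_pos: [0.5427, 0.0303, 0.1352]
tool_rot: [-89.9, -0.0, -58.0]
force: [2.2, 0.8, -2.8]
grip_width: 0.0593
```

```bash
python3 look.py s31 150 240 250 370
```

```text
[0.5427 0.0304 0.1353] [-8.993e+01 -1.000e-02 -5.803e+01] 37.17 [ 2.03  1.52 -2.17] [ 0.22 -0.63  0.04] 0.0596 [ 32.5  13.8 -43.2 104.2  10.3  65.9  17.9]
```

{"name": "move_arm", "arguments": {
  "moves": [
    [0,0,0,0,2,0],
    [0,0,0,0,4,0],
    [0,0,0,0,6,0],
    [0,0,0,0,6,0]
  ]
}}

```text
time_s: 37.5
tool_pos: [0.5424, 0.0305, 0.1352]
tool_rot: [-90.0, 0.0, -64.1]
force: [2.5, 1.6, -1.7]
grip_width: 0.0592
```

```bash
python3 look.py s31 150 240 250 370
```

```text
[0.5424 0.0305 0.1352] [-8.996e+01  2.000e-02 -6.401e+01] 37.55 [ 1.8   1.72 -1.95] [ 0.3  -0.58 -0.12] 0.0593 [ 31.8  13.7 -42.4 104.2  10.   65.9  12.1]
```

{"name": "move_arm", "arguments": {
  "moves": [
    [0,0,0,0,2,0],
    [0,0,0,0,4,0],
    [0,0,0,0,4,0]
  ]
}}

```text
time_s: 37.8
tool_pos: [0.5422, 0.0307, 0.1352]
tool_rot: [-90.0, -0.0, -67.9]
force: [2.9, 2.2, -2.6]
grip_width: 0.0595
```

```bash
python3 look.py s31 150 240 250 370
```

```text
[0.5422 0.0307 0.1352] [-8.998e+01  2.000e-02 -6.789e+01] 37.85 [ 0.96  2.78 -1.39] [ 0.48 -0.53  0.55] 0.0595 [ 31.4  13.6 -41.9 104.3   9.9  65.9   8.3]
```

{"name": "move_arm", "arguments": {
  "moves": [
    [0,0,0,0,1.5,0],
    [0,0,0,0,3,0],
    [0,0,0,0,3,0]
  ]
}}

```text
time_s: 38.1
tool_pos: [0.5421, 0.0308, 0.1352]
tool_rot: [-90.0, 0.0, -70.9]
force: [1.1, 2.7, -1.0]
grip_width: 0.0593
```

```bash
python3 look.py s32 150 240 250 370; python3 -c "
from h import *
for k in range(3):
    read_camera('scene'); print(env.get_obs()['wrist_torque'].round(2))"
```

```text
[0.542  0.0308 0.1352] [-9.000e+01  3.000e-02 -7.086e+01] 38.15 [ 1.02  3.18 -1.56] [ 0.65 -0.34  0.94] 0.0592 [ 31.   13.5 -41.5 104.3   9.7  65.9   5.4]
[ 0.67 -0.37  1.05]
[ 0.68 -0.37  0.97]
[ 0.81 -0.29  0.99]
```

View pics/s32.png

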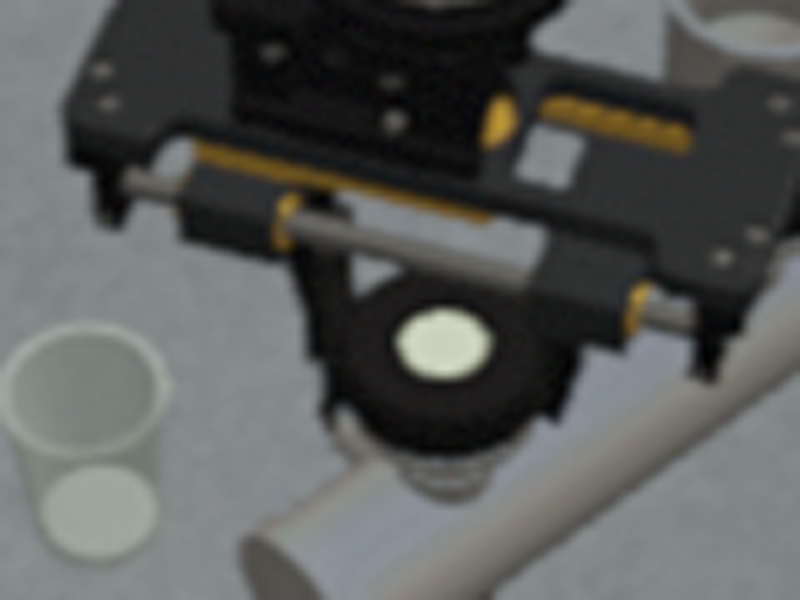

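Resistance rose steeply, to about 1 N·m over the last few degrees, so the ring is snug. I'll release and check that it's level.

{"name": "move_arm", "arguments": {
  "moves": [
    [0,0,0,0,0,0],
    [0,0,0,0,0,0],
    [0,0,0,0,0,0],
    [0,0,0,0,0,0]
  ],
  "claw": 80
}}

```text
time_s: 38.63
tool_pos: [0.542, 0.0287, 0.1352]
tool_rot: [-90.1, -0.0, -71.2]
force: [-0.6, -0.0, 0.2]
grip_width: 0.0764
```

```bash
python3 chk.py; python3 look.py s33 150 240 250 370
```

```text
flange 306 [-0.0013  0.0079  0.1366] 0.1366 mean xy [0.5443 0.028 ]
disc 55 [-0.015  -0.0096  0.1327] 0.1328 mean xy [0.5428 0.0313]
hole [0.5434 0.031  0.0127] 0.0003 [316.09 201.15]
[0.5421 0.0298 0.1352] [-9.001e+01 -1.000e-02 -7.106e+01] 38.93 [-0.54 -0.08 -0.02] [-0.01 -0.12 -0.05] 0.0799 [ 31.1  13.5 -41.5 104.3   9.7  65.9   5.3]
```

{"name": "move_arm", "arguments": {
  "moves": [
    [0,0,0,0,0,0],
    [0,0,0,0,0,0],
    [0,0,0,0,0,0],
    [0,0,0,0,0,0],
    [0,0,0,0,1.5,0],
    [0,0,0,0,3,0],
    [0,0,0,0,3,0]
  ],
  "claw": 50,
  "newtons": 30
}}

```text
time_s: 39.52
tool_pos: [0.5421, 0.0307, 0.1352]
tool_rot: [-90.0, -0.0, -73.9]
force: [-0.6, 0.5, 0.2]
grip_width: 0.0594
```

```bash
python3 look.py s34 150 240 250 370
```

```text
[0.5421 0.0307 0.1353] [-9.000e+01 -1.000e-02 -7.385e+01] 39.57 [-0.54  0.89 -0.74] [ 0.17 -0.04  1.04] 0.0596 [ 30.7  13.4 -41.1 104.3   9.6  65.8   2.5]
```

{"name": "move_arm", "arguments": {
  "moves": [
    [0,-0.7,0,0,0,0],
    [0,-1.5,0,0,0,0],
    [0,-1.5,0,0,0,0]
  ]
}}

```text
time_s: 39.82
tool_pos: [0.5421, 0.0307, 0.1354]
tool_rot: [-90.0, 0.1, -73.9]
force: [4.6, 2.8, -11.1]
grip_width: 0.0594
```

```bash
python3 look.py s34 150 240 250 370
```

```text
[0.5421 0.0307 0.1354] [-8.998e+01  8.000e-02 -7.395e+01] 39.87 [  4.09   2.52 -10.8 ] [ 0.49 -1.12  1.04] 0.0595 [ 30.8  13.4 -41.1 104.3   9.5  65.8   2.5]
```

It holds against an 11 N upward pull with only 0.1–0.2 mm of movement, and the torque rises immediately on turning. Now I'll release and retreat.

{"name": "move_arm", "arguments": {
  "moves": [
    [0,1.5,0,0,0,0],
    [0,1.5,0,0,0,0]
  ]
}}

```text
time_s: 40.03
tool_pos: [0.5421, 0.0307, 0.1353]
tool_rot: [-90.0, 0.0, -74.0]
force: [1.4, 3.4, -2.5]
grip_width: 0.0594
```

{"name": "move_arm", "arguments": {
  "moves": [
    [0,0,0,0,0,0],
    [0,0,0,0,0,0],
    [0,0,0,0,0,0],
    [0,0,0,0,0,0],
    [0,-8,0,0,0,0],
    [0,-25,0,0,0,0],
    [0,-50,0,0,0,0],
    [0,-75,0,0,0,0],
    [35,-90,-12,0,0,0],
    [70,-90,-24,0,0,0],
    [105,-90,-36,0,0,0],
    [140,-90,-48,0,0,0],
    [175,-90,-60,0,0,0],
    [180,-90,-62,0,0,0],
    [180,-90,-62,0,0,0]
  ],
  "claw": 80
}}

```text
time_s: 41.28
tool_pos: [0.5313, -0.1643, 0.2255]
tool_rot: [-90.0, -0.0, -74.5]
force: [0.3, 1.1, 0.0]
grip_width: 0.0799
```

```bash
python3 chk2.py z; python3 look.py s35 0 480 0 640; python3 -c "
from h import *
for t in ('beaker','stopper','wash_bottle','flask'): print(t,[(r['score'],r['point']) for r in models.spot_in(t,'scene')][:1])"
```

```text
top flange 447 [-0.0052  0.0048  0.1359] std 0.00069
top disc 77 [ 0.0021 -0.0194  0.1319] std 0.00064
top out [0.4996 0.018  0.0053] 0.00097 [288.9  285.34]
top out [0.5409 0.029  0.0302] 0.00139 [285.24 260.94]
top in [0.5417 0.0299 0.0127] 0.00027 [284.11 260.82]
scene flange 298 [0.0009 0.0033 0.1367] std 0.00065
scene disc 51 [-0.0423  0.0066  0.1324] std 0.00058
scene out [0.5405 0.0196 0.0382] 0.00761 [306.95 206.43]
scene in [0.5432 0.0313 0.0136] 0.00025 [316.07 201.18]
[ 0.5321 -0.1596  0.2253] [-9.000e+01 -1.000e-02 -7.399e+01] 41.83 [-0.15 -0.06 -0.03] [ 0.02 -0.12 -0.02] 0.0801 [ 44.6   9.5 -33.9  96.5   5.5  75.7  25.7]
beaker [(0.59, [0.4113, -0.0066, 0.0511])]
stopper [(0.78, [0.4555, -0.2808, 0.03])]
wash_bottle [(0.88, [0.7552, -0.1149, 0.1234])]
flask [(0.96, [0.7491, -0.2714, 0.0547])]
```

View pics/s35.png

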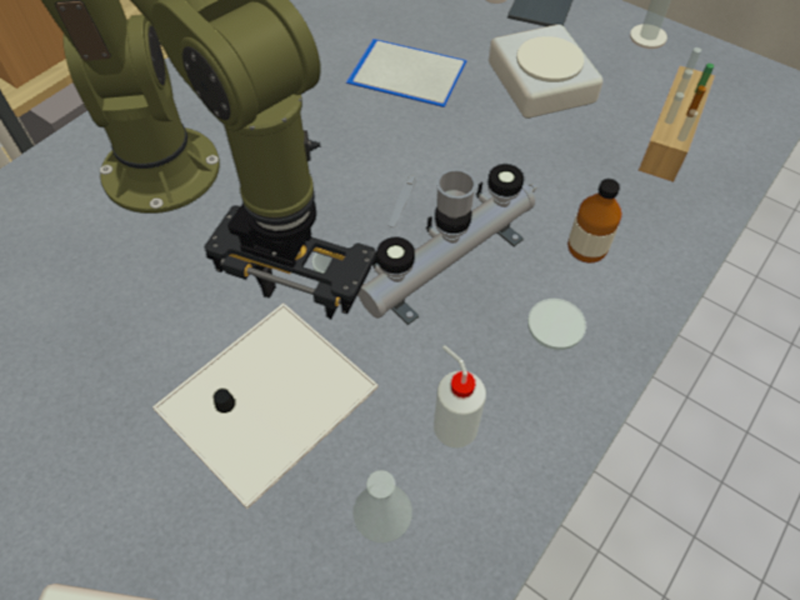

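View pics/z_top.png

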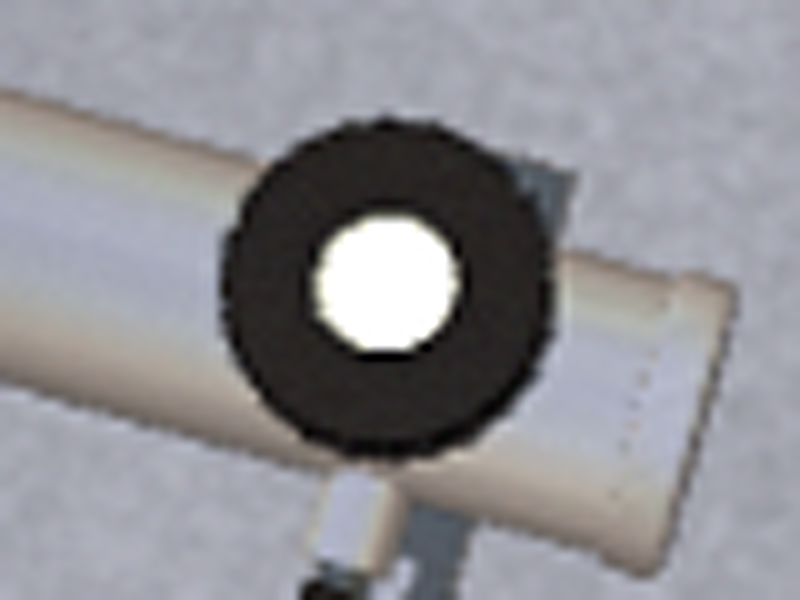

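```bash
python3 -c "
from h import *
print(job.sign_off())"
```

```text
the job is handed in; nothing more can be done
None
```

The frit disc is in the recess of the open head, and the black ring is screwed down over it until snug. I let go of everything, retreated and handed the job in at about 42 s of the 72 s allowed.

**Disc:** Before the ring went on, both cameras showed the disc flat and fully home. Its face was at z ≈ 0.132 m, against a rim at about 0.129 m.

**Ring, first try:** I turned the ring too far on the first tightening. It ended up about 4° out of level, with the disc apparently tilted along with it. I backed it off until it ran freely, then tightened it again in small steps.

**Snug test:** Turning resistance rose to about 1 N·m within a few degrees. The ring also held against an 11 N upward pull with only 0.1–0.2 mm of movement. I could not measure the contact force on the disc directly.

**Last checks after retreating:**
- **Ring:** it is level to within 0.01 rad in both cameras. Its lower edge is about 5–6 mm below the recess floor, and it sits within about 1 mm of the head's axis.
- **Disc (disagreement):** the top camera shows a tilt of 0.02 rad and the scene camera 0.04 rad. That is only about 50 noisy pixels seen through the ring's hole, and both are under the 0.06 rad limit.
- **Other items:** the wash bottle, flask and stopper measured within millimetres of their starting places. The amber bottle, petri dish and forceps look unmoved in the last picture. The gripper partly hid the beaker, so its final reading (about 21 mm off) is not reliable. In earlier views it stood unmoved, and the arm never came down near it.

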